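Tip the wheel nuts through the tumbling barrel

TASK

Take the sanding block out of the tumbler's catch tray and stand it upright on the cork board, push the tray fully home under the barrel, turn the barrel's open side up with its crank and drop every wheel nut from the bench into it. Once all the nuts are in the barrel, crank the open side right over to face straight down so that they all tumble out into the tray, then crank it back to face straight up and leave it empty. Leave the tins, the tape roll and the screwdriver where they are.

Things in the scene. Friction and masses are not known exactly. Their poses are not given: they have to be found in the camera images.
- cradle (a point): point on the barrel's horizontal axis, half-way along the barrel, fixed in the grey steel stand, 150 mm above the bench. x along the axis, away from the crank; z up; the tray is drawn out towards -y. Two upright plates (80 mm wide in y, to 162 mm above the bench) carry the barrel at x = -74 and +74 mm; two low feet (12 mm high) run along y at x = -80 and +80 mm
- barrel (a joint): turn of the barrel about its axis in rad, -0.05 to 3.25: 0 = open side straight up, 1.57 = open side towards the cradle's +y, 3.14 = straight down. It starts part turned. A stiff bearing (0.35 N m) holds it where it is left, loaded or not
- barrel_mid (a point): centre of the barrel; this frame turns with it and its z points out of the open side. The barrel is a hexagonal steel drum, faces 60 mm from the axis, 110 mm long inside, with round end flanges of 69 mm radius; one whole face (69 mm wide, 110 mm long) is missing: that is the open side, 210 mm above the bench when up (flange tops at 219 mm)
- crank_grip (a point): place to take the black crank handle: a round bar of 16 mm diameter and 105 mm length parallel to the axis, 60 mm off it, on the cradle's -x side; this point is 62 mm from the crank arm and 43 mm from the free end. It lies at the cradle's -y side when barrel = 0, straight above the axis at 1.57, at +y at 3.14 (position in the cradle's frame: x = -155 mm, y = -60 cos q, z = 60 sin q mm). It can be pinched from above and carried round the arc; about 6 to 10 N moves it
- tray (a joint): how far the aluminium catch tray is drawn out from under the barrel, in m, along the cradle's -y: 0 = fully home, at most 0.125. It starts drawn out about 0.1 and slides with about 2 N
- tray_floor (a point): centre of the tray's inner floor (8 mm above the bench), axes as the cradle's; inside 118 mm (x) by 250 mm (y), walls rise 38 mm above the floor
- tray_front (a point): middle of the top edge of the tray's front plate (the -y end): upright, 134 mm wide, 8 mm thick, its top 66 mm above the bench; may be pinched from above or pushed
- block_mid (a point): wooden sanding block, at its centre, 47.5 mm above its underside and below its top. Rubber-soled base 100 (x) by 60 (y) by 26 mm high; above it an upright grip 74 (x) by 26 (y) mm, up to the top at 95 mm; 0.25 kg. Starts standing in the tray; with it there the tray cannot go home
- board_top (a point): middle of the top of the cork rest board on the bench, 150 (x) by 130 (y) mm, 6 mm thick
- nut0_mid (a point): steel hexagonal wheel nut, a plain prism 30 mm across the flats (34.6 mm across corners) and 32 mm long, 0.11 kg; point at its centre, z along the nut's axis, x square to a pair of flats (flats also at every 60 degrees); starts standing on the bench on one end. Two to four nuts are there; the others are absent
- nut1_mid (a point): steel hexagonal wheel nut, a plain prism 30 mm across the flats (34.6 mm across corners) and 32 mm long, 0.11 kg; point at its centre, z along the nut's axis, x square to a pair of flats (flats also at every 60 degrees); starts standing on the bench on one end. Two to four nuts are there; the others are absent
- nut2_mid (a point): steel hexagonal wheel nut, a plain prism 30 mm across the flats (34.6 mm across corners) and 32 mm long, 0.11 kg; point at its centre, z along the nut's axis, x square to a pair of flats (flats also at every 60 degrees); starts standing on the bench on one end. Two to four nuts are there; the others are absent
- nut3_mid (a point): steel hexagonal wheel nut, a plain prism 30 mm across the flats (34.6 mm across corners) and 32 mm long, 0.11 kg; point at its centre, z along the nut's axis, x square to a pair of flats (flats also at every 60 degrees); starts standing on the bench on one end. Two to four nuts are there; the others are absent
- nut0: the same nut, origin at the centre of its end face
- nut1: the same nut, origin at the centre of its end face
- nut2: the same nut, origin at the centre of its end face
- nut3: the same nut, origin at the centre of its end face
- block: the sanding block, origin at the centre of its underside
- filler_tin: bystander: closed steel tin, 74 mm diameter, 80 mm high, origin under its centre
- tape_roll: bystander: roll of masking tape lying flat, 90 mm diameter, 25 mm high, origin under its centre
- primer_tin: bystander: closed steel tin, 100 mm diameter, 110 mm high, origin under its centre
- screwdriver: bystander: screwdriver lying on the bench
Things that resemble listed ones, but are neither listed nor needed, are in the scene too. What is shaped like the nut1 but red is not meant. Leave any red look-alike of the nut0 alone.

How it is judged:
By the outcome, as a careful person would: the job done as asked, in the order asked, and still so for the second after the job is handed in, with the robot touching nothing.
Of nut0, nut1, nut2, nut3 only 2 to 4 are there at a start; the rules pass over those that are not, and their reading is None.
At some moment in a run one of nut0, nut1, nut2, nut3 may be knocked a few centimetres aside while the robot is not near it.
Once in a run the grip may slacken for a moment while it holds something.
It also fails if it takes over 210 s, if anything falls off the work surface, if the arm or the gripper's body presses on something with over 40 N, if the wrist force passes 120 N, or if a joint passes its speed limit or range.

ROBOT

A 6-joint arm with a two-finger parallel gripper is mounted at the origin on the work surface. World frame = base frame: x ahead of the robot, y to its left, z up, the work surface at z = 0. Lengths are in m, angles in rad, forces in N, time in s.
With the tool pointing down it reaches from about 0.375 to 0.925 m from the base axis. Payload 5.7 kg.
Tool frame: the origin (TCP) lies between the finger pads; the fingertips stand 14 mm ahead of it and the grasp point (between the pads) lies 5 mm behind it; z points along the fingers, y is the line along which they close (so a half turn about z gives the same grasp; the last joint's range is limited). The gripper opens to 88 mm and grips with 3 to 60 N. Pads are 20 mm wide; open, the fingers measure 115 mm over their backs; the gripper's body (75 mm by 178 mm) begins 61 mm behind the grasp point.
Start: joints at [-1.33, 0.359, 1.51, -0, 1.272, -0.115], TCP at [0.209, -0.562, 0.237] pointing down, gripper open.
Joint ranges: [-2.97, 2.97], [-1.01, 2.36], [0.21, 2.38], [-0.96, 4.11], [0.2, 2.71], [-2.98, 2.98]. Speed limits (rad/s): [2.39, 2.39, 3.14, 3.14, 3.14, 3.14].

INTERFACE

Orientations are given as a rotation vector (axis times angle).
In Python, from plant import robot gives the robot as it stands. The module is installed in compiled form; this text tells all that it offers.
- The arm moves only by the tool arm_command, never from a script. Its argument "motion" is a list of rows, each a list of 4 numbers: the shift along the tool's x, y, z in units of 0.02 m (1.0 is 0.02 m), then the turn about the tool's z in units of 0.1 rad (1.0 is 0.1 rad). A call has 1 to 8 rows; each row shifts and turns the commanded pose from where the row before left it, along the tool's axes as they then stand; what a row does not reach is not made up. A row lasts 1/12 s, in which the tool goes at most 41.7 mm and 7.16 degrees, less where a joint would pass 70% of its speed; a pose out of reach is approached as far as the arm can. A call with a number of a shift or a turn outside -1 to 1 is refused whole. A call with a gripper value outside its range is refused whole. "fingers" is the opening, from -1 (shut) to 1 (fully open), so that 0 is half open, set as the call begins (left out, the last holds). The fingers move at their own pace and stop on an object; "force" is the grip in N (left out, the last holds). Time passes only in rows, so rows that do not move let the fingers close. It gives the time, the measured TCP pose, the force, the opening and the grip force at its end, in the units of the state.
- robot.read_state(): the state, without advancing time (a new reading comes with each control period).
- robot.read_camera(name): name is "side" or "top" or "wrist"; returns a dict with "frame" (420x560x3 uint8, red, green, blue), "vfov" (degrees; the focal length in pixels is half the picture's height over the tangent of half this angle, whatever the lens; pixels are square), "cx", "cy" (the principal point, pixels), "k1" (the pictures are not rectified: a ray, as slopes to the right and down, at radius r is drawn at 1 + k1 r^2 times it, then the intrinsics apply), "camera_from_world" (4x4, takes a point from world to camera coordinates). Camera axes: x right, y down, z forward; pixel columns grow to the right and rows downward; lengths in m; the calibration is good to about 2 mm. A picture is of the moment at which its call begins. There is no depth.
- robot.finish_job(): hands the job in; it is judged then, once.
The state is a dict: "time": time; "q": joint angles; "dq": joint speeds; "joint_efforts": joint torques, N m; "eef_pos": TCP position; "ee_rot": TCP orientation; "wrist_force": force on the tool from outside, world axes, zero at the start; "ft_torque": the same for the moment, N m; "gripper_width": opening from 0.0 (shut) to 1.0 (fully open); "grasp_force": force on a finger pad.
Only numpy, scipy, OpenCV 4.12 (cv2) and the standard library are available. Lean on these libraries where they do the work, as an engineer would, in place of code of your own. Each camera call takes 0.05 s, during which the arm holds its last target. There are 200 camera calls.

## Working session

There is one attempt and no reset: what is moved stays moved. The work goes in short steps, Python scripts to look and compute and a tool call to move; the robot and the scene stay as the last step left them, time stands still between calls to the robot, and variables do not carry over. Pictures are saved under pics/ and viewed, at most 14 in all, crops included, and the job is handed in when it is done.

Besides the shell and the picture viewer there is one more tool, called after "Request:" as name([rows], argument=value, ...), one row to a line, values as JSON. arm_command: Moves the arm, as the interface text tells. Its arguments: {"type":"object","properties":{"motion":{"type":"array","items":{"type":"array","items":{"type":"number","minimum":-1,"maximum":1}}},"fingers":{"type":"number"},"force":{"type":"number"}},"required":["motion"]}

```bash
mkdir -p pics
cat > h.py <<'E'
import numpy as np, cv2
from scipy.spatial.transform import Rotation as R
from plant import robot
def cam(n,save=None):
    c=robot.read_camera(n)
    if save: cv2.imwrite('pics/'+save+'.png',c['frame'][:,:,::-1])
    return c
def f(c): return c['frame'].shape[0]/2/np.tan(np.radians(c['vfov'])/2)
def ray(c,u,v):
    F=f(c); d=np.array([(u-c['cx'])/F,(v-c['cy'])/F]); s=d.copy()
    for _ in range(20): s=d/(1+c['k1']*(s@s))
    M=np.array(c['camera_from_world']); Rm=M[:3,:3]; o=-Rm.T@M[:3,3]
    return o,Rm.T@np.array([s[0],s[1],1])
def onz(c,u,v,z):
    o,d=ray(c,u,v); return o+d*(z-o[2])/d[2]
def proj(c,p):
    M=np.array(c['camera_from_world']); q=M[:3,:3]@np.array(p)+M[:3,3]; s=q[:2]/q[2]
    s=s*(1+c['k1']*(s@s)); return f(c)*s+[c['cx'],c['cy']]
def st():
    s=robot.read_state(); print('t',round(s['time'],2),'p',np.round(s['eef_pos'],4),'r',np.round(s['ee_rot'],3),'F',np.round(s['wrist_force'],1),'w',round(s['gripper_width'],3),'g',s['grasp_force'],'q',np.round(s['q'],2)); return s
E
python3 - <<'E'
from h import *
for n in['top','side']:
    c=cam(n,n+'0'); M=np.array(c['camera_from_world']); print(n,-M[:3,:3].T@M[:3,3],f(c),c['cx'],c['cy'],c['k1']); print(M[:3,:3].round(2))
s=st(); print(R.from_rotvec(s['ee_rot']).as_matrix().round(3))
E
```

```text
top [ 0.41932698 -0.01991586  1.11829538] 385.945378847389 278.49195522282116 210.48719691888343 -0.016154676890095938
[[-0.02 -1.   -0.01]
 [-0.99  0.02 -0.17]
 [ 0.17  0.01 -0.99]]
side [0.30155218 1.00644159 0.87271861] 545.4712440913095 277.5334336819069 210.64078227262306 -0.0748866416558631
[[-0.96 -0.28 -0.01]
 [-0.15  0.56 -0.82]
 [ 0.23 -0.78 -0.58]]
t 0.1 p [ 0.2089 -0.5618  0.2359] r [-3.09  -0.556  0.   ] F [ 0.3 -0.3 -1. ] w 1.002 g 0.0 q [-1.33  0.36  1.51 -0.    1.27 -0.12]
[[ 0.937  0.348 -0.   ]
 [ 0.348 -0.937  0.002]
 [ 0.    -0.002 -1.   ]]
```

View pics/top0.png

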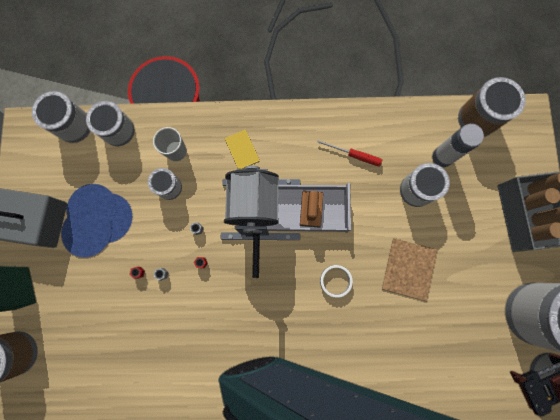

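View pics/side0.png

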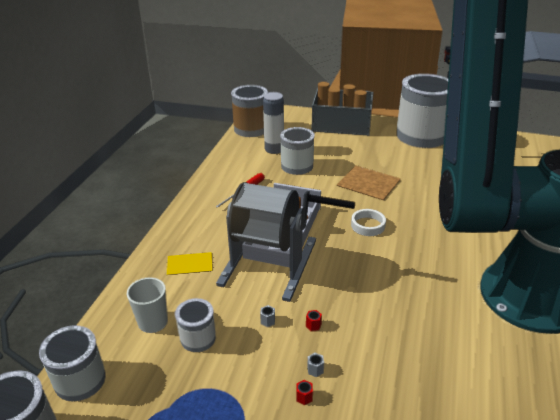

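The top view (image right = -y, up = +x) shows the cradle around (252,200), the crank at (256,255), the tray front at (349,207) and the block at (312,208). The cork is at (410,270), with steel nuts at (197,228) and (162,274) and red ones at (138,272) and (200,263). The side view also shows just two steel nuts.

Run:
```python
from h import *
im=cv2.imread('pics/top0.png'); cv2.imwrite('pics/crop0.png',cv2.resize(im[160:300,190:450],None,fx=3,fy=3,interpolation=cv2.INTER_CUBIC))
c=cam('top'); h=cv2.cvtColor(c['frame'],cv2.COLOR_RGB2HSV)
g=h[...,1].astype(int)
# nuts: low-saturation vs wood
for n,(u,v) in dict(nA=(197,228),nB=(162,274)).items():
    w=c['frame'][v-12:v+13,u-12:u+13]; hs=cv2.cvtColor(w,cv2.COLOR_RGB2HSV)
    m=((hs[...,1]<70)).astype(np.uint8)
    k,l,s_,ce=cv2.connectedComponentsWithStats(m)
    i=1+np.argmax(s_[1:,4]); p=ce[i]+[u-12,v-12]; print(n,p,s_[i],onz(c,*p,0.03))
m=cv2.inRange(h,(5,110,60),(16,255,230)); m[:, :380]=0; m[:235]=0; m[305:]=0; m[:,445:]=0
cs,_=cv2.findContours(m,0,2); k=max(cs,key=cv2.contourArea); r=cv2.minAreaRect(k); print('cork',r,onz(c,*r[0],.006)); print([onz(c,*p,.006).round(3)[:2] for p in cv2.boxPoints(r)])
for n,(u,v,z) in dict(gripfree=(256,277,.2),gripin=(256,236,.2),frontL=(348,184,.066),frontR=(351,230,.066),blk=(312,208,.1),tape=(336,281,.025)).items(): print(n,onz(c,u,v,z).round(3))
```

```text
nA [195.90510949 228.10948905] [  4   6  15  13 137] [0.5578309 0.2288757 0.03     ]
nB [160.1986755  273.68874172] [  3   6  15  13 151] [0.43147961 0.32754623 0.03      ]
cork ((409.5574035644531, 269.396728515625), (46.06269454956055, 53.04188919067383), 13.13402271270752) [ 0.42894102 -0.37606509  0.006     ]
[array([ 0.373, -0.292]), array([ 0.518, -0.336]), array([ 0.485, -0.462]), array([ 0.342, -0.416])]
gripfree [0.417 0.047 0.2  ]
gripin [0.514 0.046 0.2  ]
frontL [ 0.668 -0.203  0.066]
frontR [ 0.538 -0.205  0.066]
blk [ 0.596 -0.098  0.1  ]
tape [ 0.401 -0.163  0.025]
```

View pics/crop0.png

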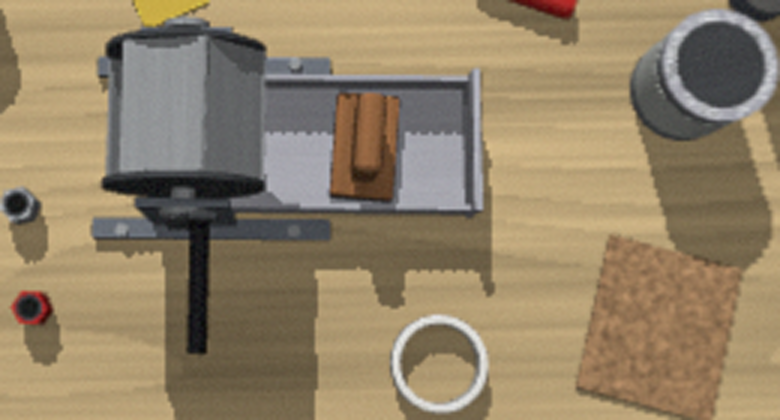

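The crop shows the feet spanning u≈221–300 (v≈237 and 182). The tray front's top edge runs (348,183)–(350,231), and the block ridge is centred near (313,205).

```bash
cat >> h.py <<'E'
def go(x,y,z,yaw=None,quiet=False):
    "units in final tool axes; turn units; yaw deg of tool x in world"
    s=robot.read_state(); m=R.from_rotvec(s['ee_rot']).as_matrix(); y0=np.degrees(np.arctan2(m[1,0],m[0,0]))
    if yaw is None: yaw=y0
    a=np.radians(yaw); t=np.array([[np.cos(a),np.sin(a),0],[np.sin(a),-np.cos(a),0],[0,0,-1]])
    d=np.array([x,y,z])-s['eef_pos']
    print('yaw0',round(y0,1),'turn',round(np.radians(y0-yaw)/.1,2),'shift(after turn)',(t.T@d/.02).round(2), 'now',np.round(s['eef_pos'],4))
E
python3 - <<'E'
from h import *
c=cam('top')
P=lambda u,v,z:onz(c,190+u/3,160+v/3,z).round(4)
for n,a in dict(nf1=(93,230,.012),nf2=(330,230,.012),ff1=(98,67,.012),ff2=(331,67,.012),frT=(476,70,.066),frB=(480,213,.066),ridgeT=(372,95,.103),ridgeB=(367,178,.103),hin=(199,222,.2),hout=(197,352,.2),flT1=(105,45,.15),flT2=(268,45,.15),flB1=(102,185,.15),flB2=(267,185,.15)).items(): print(n,P(*a))
go(.596,-.1,.236,90)
E
```

```text
nf1 [0.5337 0.16   0.012 ]
nf2 [ 0.5286 -0.0675  0.012 ]
ff1 [0.6944 0.1557 0.012 ]
ff2 [ 0.6888 -0.0732  0.012 ]
frT [ 0.6695 -0.2054  0.066 ]
frB [ 0.5358 -0.2022  0.066 ]
ridgeT [ 0.64   -0.1048  0.103 ]
ridgeB [ 0.565  -0.0976  0.103 ]
hin [0.5188 0.0447 0.2   ]
hout [0.4166 0.0475 0.2   ]
flT1 [0.6795 0.1278 0.15  ]
flT2 [ 0.676  -0.0129  0.15  ]
flB1 [0.5574 0.1301 0.15  ]
flB2 [ 0.5543 -0.0095  0.15  ]
yaw0 20.4 turn -12.15 shift(after turn) [2.310e+01 1.936e+01 1.000e-02] now [ 0.2089 -0.562   0.2361]
```

Run:
```python
from h import *
go(.6025,-.1012,.22,84.5)
```

```text
yaw0 20.4 turn -11.19 shift(after turn) [24.82 17.38  0.81] now [ 0.2089 -0.562   0.2361]
```

Request:
arm_command([
  [0,0,0,-1],
  [0,0,0,-1],
  [0,0,0,-1],
  [0,0,0,-1],
  [0,0,0,-1],
  [0,0,0,-1],
  [0,0,0,-1],
  [0,0,0,-1],
], fingers=1)

```text
time: 0.87
eef_pos: [0.2089, -0.5622, 0.2364]
ee_rot: [-2.627, -1.722, -0.0]
wrist_force: [0.8, -0.2, -0.4]
gripper_width: 1.002
grasp_force: 0.0
```

Request:
arm_command([
  [0,0,0,-1],
  [0,0,0,-1],
  [0,0,0,-1],
  [0,0,0,-0.2],
  [1,0.7,0,0],
  [1,0.7,0,0],
  [1,0.7,0,0],
  [1,0.7,0,0],
])

```text
time: 1.53
eef_pos: [0.2727, -0.4872, 0.2365]
ee_rot: [-2.327, -2.11, -0.0]
wrist_force: [0.5, -0.9, -0.5]
gripper_width: 0.999
grasp_force: 0.0
```

Request:
arm_command([
  [1,0.7,0,0],
  [1,0.7,0,0],
  [1,0.7,0,0],
  [1,0.7,0,0],
  [1,0.7,0,0],
  [1,0.7,0,0],
  [1,0.7,0,0],
  [1,0.7,0,0],
])

```text
time: 2.2
eef_pos: [0.3996, -0.3384, 0.2366]
ee_rot: [-2.327, -2.11, -0.0]
wrist_force: [1.0, 0.0, -0.4]
gripper_width: 1.0
grasp_force: 0.0
```

Request:
arm_command([
  [1,0.7,0,0],
  [1,0.7,0,0],
  [1,0.7,0,0],
  [1,0.7,0,0],
  [1,0.7,0,0],
  [1,0.7,0,0],
  [1,0.7,0,0],
  [1,0.7,0,0],
])

```text
time: 2.87
eef_pos: [0.5263, -0.1897, 0.2366]
ee_rot: [-2.327, -2.111, -0.0]
wrist_force: [0.9, -0.7, 0.2]
gripper_width: 1.002
grasp_force: 0.0
```

Request:
arm_command([
  [1,0.7,0,0],
  [1,0.7,0,0],
  [1,0.7,0,0],
  [1,0.7,0,0],
  [0.8,0.1,0.8,0],
  [0,0,0,0],
  [0,0,0,0],
])

```text
time: 3.45
eef_pos: [0.5917, -0.0999, 0.2197]
ee_rot: [-2.322, -2.112, 0.003]
wrist_force: [-0.2, -0.1, 1.3]
gripper_width: 0.997
grasp_force: 0.0
```

Run:
```python
from h import *
st(); c=cam('wrist','w1'); go(.6025,-.1012,.1,84.5)
for p in [(.64,-.1048,.103),(.565,-.0976,.103)]: print(proj(c,p))
```

```text
t 3.45 p [ 0.5917 -0.0999  0.2197] r [-2.322 -2.112  0.003] F [-0.2 -0.1  1.3] w 0.997 g 0.0 q [-0.28  0.38  1.53 -0.    1.24 -0.19]
yaw0 84.5 turn 0.01 shift(after turn) [0.03 0.53 6.02] now [ 0.592  -0.1008  0.2204]
[341.57595678 209.63420638]
[245.27184298 209.33812641]
```

View pics/w1.png

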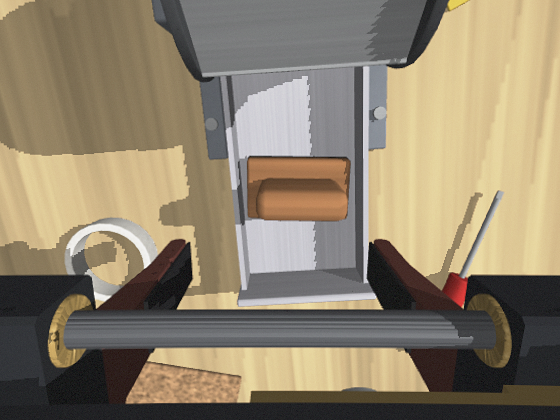

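The wrist view shows the block's ridge spanning u≈257–349, with its top face at v≈178–195; its near face runs down to 220. It is offset towards +x from the prediction.

Run:
```python
from h import *
c=cam('wrist')
M=np.array(c['camera_from_world']); print(-M[:3,:3].T@M[:3,3], M[2,:3])
for u,v,z in [(257,192,.09),(349,192,.09),(303,178,.103),(303,192,.1),(303,220,.034),(303,220,.08),(248,157,.034),(347,157,.034)]: print(u,v,z,onz(c,u,v,z).round(4))
t=cam('top'); h=cv2.cvtColor(t['frame'],cv2.COLOR_RGB2HSV)
```

```text
[ 0.59934651 -0.03025604  0.3676856 ] [-0.02671756 -0.25528174 -0.96649749]
257 192 0.09 [ 0.5749 -0.0885  0.09  ]
349 192 0.09 [ 0.6492 -0.0955  0.09  ]
303 178 0.103 [ 0.6123 -0.0781  0.103 ]
303 192 0.1 [ 0.6116 -0.0897  0.1   ]
303 220 0.034 [ 0.6125 -0.1329  0.034 ]
303 220 0.08 [ 0.6107 -0.1187  0.08  ]
248 157 0.034 [ 0.5652 -0.0656  0.034 ]
347 157 0.034 [ 0.6589 -0.0744  0.034 ]
```

Request:
arm_command([
  [0.14,1,0,0],
  [0,0,1,0],
  [0,0,1,0],
  [0,0,1,0],
  [0,0,0.5,0],
  [0,0,0,0],
  [0,0,0,0],
])

```text
time: 4.18
eef_pos: [0.6125, -0.1005, 0.1509]
ee_rot: [-2.325, -2.112, 0.0]
wrist_force: [0.3, 0.4, -0.4]
gripper_width: 0.999
grasp_force: 0.0
```

Request:
arm_command([
  [0,0,0.5,0],
  [0,0,0.5,0],
  [0,0,0.5,0],
  [0,0,0.5,0],
  [0,0,0.5,0],
  [0,0,0.5,0],
  [0,0,0.4,0],
  [0,0,0,0],
])

```text
time: 4.85
eef_pos: [0.6113, -0.0994, 0.0803]
ee_rot: [-2.322, -2.111, 0.003]
wrist_force: [0.8, 0.4, 0.7]
gripper_width: 0.997
grasp_force: 0.0
```

Request:
arm_command([
  [0,0,0,0],
  [0,0,0,0],
  [0,0,0,0],
  [0,0,0,0],
  [0,0,0,0],
  [0,0,0,0],
], fingers=-1, force=40)

```text
time: 5.35
eef_pos: [0.6128, -0.0998, 0.0829]
ee_rot: [2.324, 2.113, 0.0]
wrist_force: [0.0, 0.5, -1.3]
gripper_width: 0.84
grasp_force: 40.0
```

Request:
arm_command([
  [0,0,-0.5,0],
  [0,0,-0.8,0],
  [0,0,-0.8,0],
  [0,0,-0.8,0],
  [0,0,-0.8,0],
  [0,0,-0.8,0],
  [0,0,-0.8,0],
  [0,0,0,0],
])

```text
time: 6.02
eef_pos: [0.6149, -0.1003, 0.1928]
ee_rot: [2.32, 2.11, 0.006]
wrist_force: [0.4, -0.4, -2.0]
gripper_width: 0.841
grasp_force: 40.0
```

Run:
```python
from h import *
st(); go(.429,-.376,.088,73)
```

```text
t 6.02 p [ 0.6149 -0.1003  0.1928] r [2.32  2.11  0.006] F [ 0.4 -0.4 -2. ] w 0.841 g 39.9664968252182 q [-0.27  0.43  1.52  0.    1.19 -0.18]
yaw0 84.6 turn 2.02 shift(after turn) [-15.9   -4.86   5.24] now [ 0.6149 -0.1003  0.1928]
```

Request:
arm_command([
  [0,0,0,1],
  [0,0,0,1],
  [-1,-0.3,0,0],
  [-1,-0.3,0,0],
  [-1,-0.3,0,0],
  [-1,-0.3,0,0],
  [-1,-0.3,0,0],
  [-1,-0.3,0,0],
])

```text
time: 6.68
eef_pos: [0.5423, -0.2047, 0.1881]
ee_rot: [-2.523, -1.871, 0.001]
wrist_force: [0.3, -0.3, -3.6]
gripper_width: 0.845
grasp_force: 40.0
```

Request:
arm_command([
  [-1,-0.3,0,0],
  [-1,-0.3,0,0],
  [-1,-0.3,0,0],
  [-1,-0.3,0,0],
  [-1,-0.3,0,0],
  [-1,-0.3,0,0],
  [-1,-0.3,0,0],
  [-1,-0.3,0,0],
])

```text
time: 7.35
eef_pos: [0.4499, -0.3437, 0.1882]
ee_rot: [-2.523, -1.87, 0.0]
wrist_force: [1.0, 0.8, -2.5]
gripper_width: 0.842
grasp_force: 40.0
```

Request:
arm_command([
  [-1,-0.3,0,0],
  [-0.9,-0.3,0,0],
  [0,0,1,0],
  [0,0,1,0],
  [0,0,1,0],
  [0,0,1,0],
  [0,0,0,0],
  [0,0,0,0],
])

```text
time: 8.02
eef_pos: [0.4275, -0.3752, 0.1076]
ee_rot: [-2.521, -1.869, 0.0]
wrist_force: [-0.3, -0.5, -2.6]
gripper_width: 0.842
grasp_force: 40.0
```

Run:
```python
from h import *
st(); go(.429,-.376,.081,73); cam('top','t2')
im=cv2.imread('pics/t2.png'); cv2.imwrite('pics/t2c.png',cv2.resize(im[160:320,240:460],None,fx=3,fy=3))
```

```text
t 8.02 p [ 0.4275 -0.3752  0.1076] r [-2.521 -1.869  0.   ] F [-0.3 -0.5 -2.6] w 0.842 g 39.966647028923035 q [-0.84  0.46  1.71  0.    0.97 -0.55]
yaw0 73.1 turn 0.02 shift(after turn) [-0.02  0.08  1.33] now [ 0.4275 -0.3752  0.1076]
```

View pics/t2c.png

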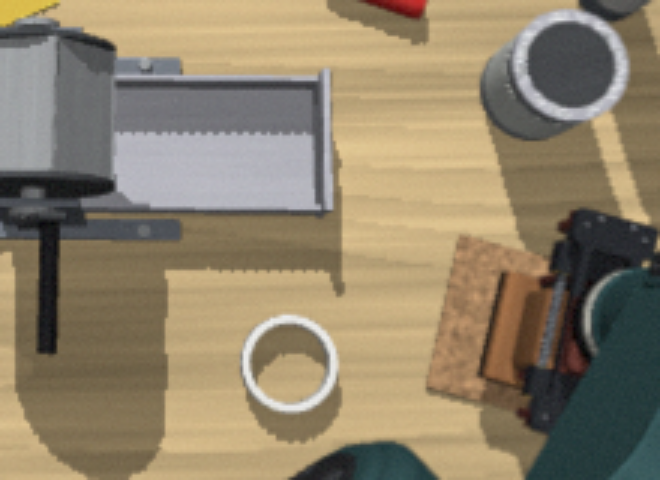

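The block hangs over the cork, aligned with it (crop centre near (520,330)). The tray is now empty.

Request:
arm_command([
  [0,0,0.5,0],
  [0,0,0.4,0],
  [0,0,0.15,0],
  [0,0,0.15,0],
  [0,0,0.1,0],
  [0,0,0,0],
  [0,0,0,0],
])

```text
time: 8.65
eef_pos: [0.4284, -0.3761, 0.0827]
ee_rot: [-2.524, -1.871, -0.0]
wrist_force: [1.1, 0.4, -2.8]
gripper_width: 0.837
grasp_force: 40.0
```

Request:
arm_command([
  [0,0,0.1,0],
  [0,0,0.1,0],
  [0,0,0,0],
  [0,0,0,0],
])

```text
time: 8.98
eef_pos: [0.4285, -0.3765, 0.0806]
ee_rot: [2.523, 1.87, -0.0]
wrist_force: [-4.0, 3.8, 13.4]
gripper_width: 0.84
grasp_force: 40.0
```

Request:
arm_command([
  [0,0,0.05,0],
  [0,0,0.05,0],
  [0,0,0,0],
  [0,0,0,0],
])

```text
time: 9.32
eef_pos: [0.4286, -0.3766, 0.0806]
ee_rot: [2.522, 1.87, -0.0]
wrist_force: [-8.0, 5.2, 31.8]
gripper_width: 0.841
grasp_force: 40.0
```

Request:
arm_command([
  [0,0,-0.12,0],
  [0,0,0,0],
  [0,0,0,0],
  [0,0,0,0],
  [0,0,0,0],
], fingers=1)

```text
time: 9.73
eef_pos: [0.4283, -0.3761, 0.0787]
ee_rot: [-2.523, -1.871, -0.0]
wrist_force: [0.1, 0.1, -0.9]
gripper_width: 1.0
grasp_force: 0.0
```

Request:
arm_command([
  [0,0,-0.3,0],
  [0,0,-0.8,0],
  [0,0,-1,0],
  [0,0,-1,0],
  [0,0,-1,0],
  [0,0,-1,0],
  [0,0,-1,0],
  [0,0,0,0],
])

```text
time: 10.4
eef_pos: [0.4301, -0.378, 0.2051]
ee_rot: [2.518, 1.867, 0.001]
wrist_force: [-0.7, -1.1, 0.3]
gripper_width: 0.998
grasp_force: 0.0
```

Run:
```python
from h import *
st(); go(.602,-.26,.045,88.6)
```

```text
t 10.4 p [ 0.4301 -0.378   0.2051] r [2.518e+00 1.867e+00 1.000e-03] F [-0.7 -1.1  0.3] w 0.998 g 0.0 q [-0.84  0.35  1.61  0.    1.17 -0.55]
yaw0 73.1 turn -2.7 shift(after turn) [6.11 8.45 8.  ] now [ 0.4301 -0.378   0.2051]
```

Request:
arm_command([
  [0,0,0,-1],
  [0,0,0,-1],
  [0,0,0,-0.7],
  [0.7,0.95,0,0],
  [0.7,0.95,0,0],
  [0.7,0.95,0,0],
  [0.7,0.95,0,0],
  [0.7,0.95,0,0],
], fingers=-1)

```text
time: 11.07
eef_pos: [0.5255, -0.3076, 0.2]
ee_rot: [-2.248, -2.192, 0.0]
wrist_force: [0.2, 0.8, -0.3]
gripper_width: 0.436
grasp_force: 0.0
```

Request:
arm_command([
  [0.7,0.95,0,0],
  [0.7,0.95,0,0],
  [0.7,0.95,0,0],
  [0.5,0.85,0,0],
  [0,0,1,0],
  [0,0,1,0],
  [0,0,1,0],
  [0,0,1,0],
])

```text
time: 11.73
eef_pos: [0.6001, -0.2579, 0.1192]
ee_rot: [-2.248, -2.193, 0.0]
wrist_force: [0.2, -0.7, 0.0]
gripper_width: 0.004
grasp_force: 0.0
```

Request:
arm_command([
  [0,0,1,0],
  [0,0,1,0],
  [0,0,1,0],
  [0,0,1,0],
  [0,0,0,0],
  [0,0,0,0],
])

```text
time: 12.23
eef_pos: [0.599, -0.2577, 0.0394]
ee_rot: [-2.246, -2.191, 0.002]
wrist_force: [1.2, -1.0, 0.6]
gripper_width: 0.004
grasp_force: 0.0
```

Request:
arm_command([
  [0.5,0,0,0],
  [0.5,0,0,0],
  [0.5,0,0,0],
  [0.5,0,0,0],
  [0.5,0,0,0],
  [0.5,0,0,0],
  [0,0,0,0],
])

```text
time: 12.82
eef_pos: [0.6018, -0.1959, 0.0414]
ee_rot: [-2.247, -2.195, -0.001]
wrist_force: [-0.4, 0.2, 0.4]
gripper_width: 0.006
grasp_force: 0.0
```

Request:
arm_command([
  [0.5,0,0,0],
  [0.5,0,0,0],
  [0.5,0,0,0],
  [0.5,0,0,0],
  [0.5,0,0,0],
  [0.5,0,0,0],
  [0,0,0,0],
])

```text
time: 13.4
eef_pos: [0.6027, -0.1358, 0.0408]
ee_rot: [-2.246, -2.193, -0.0]
wrist_force: [0.5, 0.8, -0.7]
gripper_width: 0.004
grasp_force: 0.0
```

Request:
arm_command([
  [0.3,0,0,0],
  [0.3,0,0,0],
  [0.2,0,0,0],
  [0.2,0,0,0],
])

```text
time: 13.73
eef_pos: [0.6034, -0.1181, 0.0408]
ee_rot: [-2.249, -2.193, 0.001]
wrist_force: [-0.2, -2.5, -1.4]
gripper_width: 0.008
grasp_force: 0.8
```

Request:
arm_command([
  [0.2,0,0,0],
  [0.2,0,0,0],
])

```text
time: 13.9
eef_pos: [0.6037, -0.1102, 0.0408]
ee_rot: [-2.249, -2.193, 0.001]
wrist_force: [-1.1, -2.4, -1.0]
gripper_width: -0.0
grasp_force: 0.8
```

Run:
```python
from h import *
st(); cam('top','t3')
im=cv2.imread('pics/t3.png'); cv2.imwrite('pics/t3c.png',cv2.resize(im[130:330,150:400],None,fx=3,fy=3))
```

```text
t 13.9 p [ 0.6037 -0.1102  0.0408] r [-2.249e+00 -2.193e+00  1.000e-03] F [-1.1 -2.4 -1. ] w -0.0 g 0.8467645011842251 q [-0.29  0.6   1.66 -0.    0.88 -0.27]
```

View pics/t3c.png

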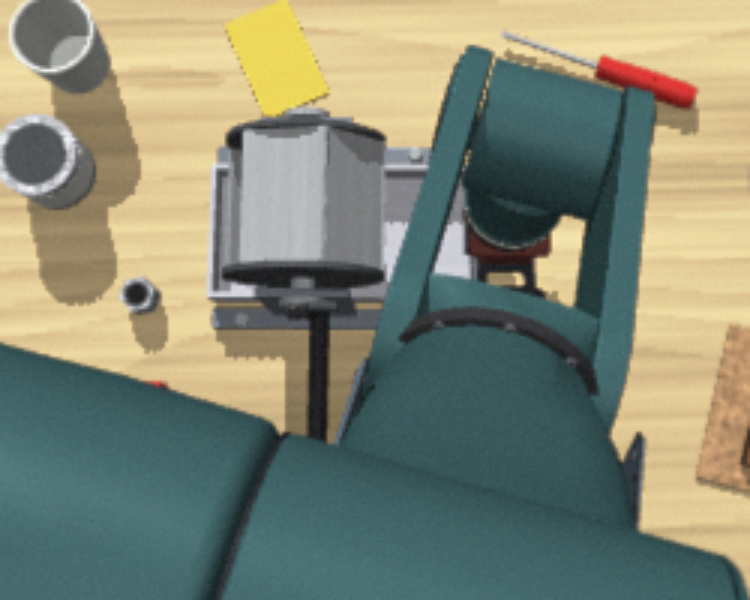

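The tray is moving in: its rear end shows left of the barrel at crop u≈210. I'll keep pushing until it stops.

Request:
arm_command([
  [0.2,0,0,0],
  [0.2,0,0,0],
  [0.2,0,0,0],
])

```text
time: 14.2
eef_pos: [0.6042, -0.1044, 0.0412]
ee_rot: [2.239, 2.193, -0.012]
wrist_force: [-6.7, -41.1, -4.8]
gripper_width: 0.003
grasp_force: 21.1
```

Request:
arm_command([
  [0.15,0,0,0],
  [0.15,0,0,0],
])

```text
time: 14.37
eef_pos: [0.6043, -0.1044, 0.0413]
ee_rot: [2.233, 2.191, -0.021]
wrist_force: [-10.6, -60.9, -6.8]
gripper_width: 0.007
grasp_force: 31.0
```

Request:
arm_command([
  [0.15,0,0,0],
  [0.15,0,0,0],
])

```text
time: 14.53
eef_pos: [0.6043, -0.1043, 0.0414]
ee_rot: [2.227, 2.189, -0.03]
wrist_force: [-13.5, -86.3, -9.0]
gripper_width: 0.002
grasp_force: 42.6
```

Request:
arm_command([
  [-0.5,0,0,0],
  [-0.5,0,0,0],
  [-0.5,0,0,0],
  [-0.5,0,0,0],
  [0,0,-1,0],
  [0,0,-1,0],
  [0,0,-1,0],
  [0,0,-1,0],
])

```text
time: 15.2
eef_pos: [0.6037, -0.1257, 0.1219]
ee_rot: [-2.248, -2.194, -0.001]
wrist_force: [0.1, -0.4, 0.6]
gripper_width: 0.005
grasp_force: 0.0
```

Request:
arm_command([
  [0,0,-1,0],
  [0,0,-1,0],
  [0,0,-1,0],
  [0,0,-1,0],
  [0,0,-1,0],
  [0,0,-1,0],
  [0,0,-1,1],
  [0,0,-1,1],
], fingers=0)

```text
time: 15.87
eef_pos: [0.6037, -0.1255, 0.2822]
ee_rot: [-2.46, -1.954, -0.001]
wrist_force: [0.5, 0.1, -0.4]
gripper_width: 0.494
grasp_force: 0.0
```

Request:
arm_command([
  [0,0,0,1],
  [0,0,0,1],
  [0,0,0,1],
  [0,0,0,1],
  [0,0,0,1],
  [0,0,0,1],
  [0,0,0,1],
  [0,0,0,1],
])

```text
time: 16.53
eef_pos: [0.6038, -0.1255, 0.2811]
ee_rot: [-3.026, -0.841, -0.001]
wrist_force: [-0.7, -0.1, 0.3]
gripper_width: 0.497
grasp_force: 0.0
```

Request:
arm_command([
  [0,0,0,1],
  [0,0,0,1],
  [0,0,0,1],
  [0,0,0,1],
  [0,0,0,1],
  [0,0,0,0.7],
  [0,0,0,0],
])

```text
time: 17.12
eef_pos: [0.6038, -0.1256, 0.2811]
ee_rot: [-3.141, 0.04, -0.0]
wrist_force: [-0.0, 0.4, 0.1]
gripper_width: 0.497
grasp_force: 0.0
```

Run:
```python
from h import *
st(); go(.457,.0,.28,-1.4)
c=cam('top','t4'); cv2.imwrite('pics/t4c.png',cv2.resize(c['frame'][130:330,150:400,::-1],None,fx=3,fy=3))
```

```text
t 17.12 p [ 0.6038 -0.1256  0.2811] r [-3.141  0.04  -0.   ] F [-0.   0.4  0.1] w 0.497 g 0.0 q [-0.32  0.35  1.41  0.    1.38  1.28]
yaw0 -1.5 turn -0.01 shift(after turn) [-7.49 -6.1   0.06] now [ 0.6038 -0.1256  0.2811]
```

View pics/t4c.png

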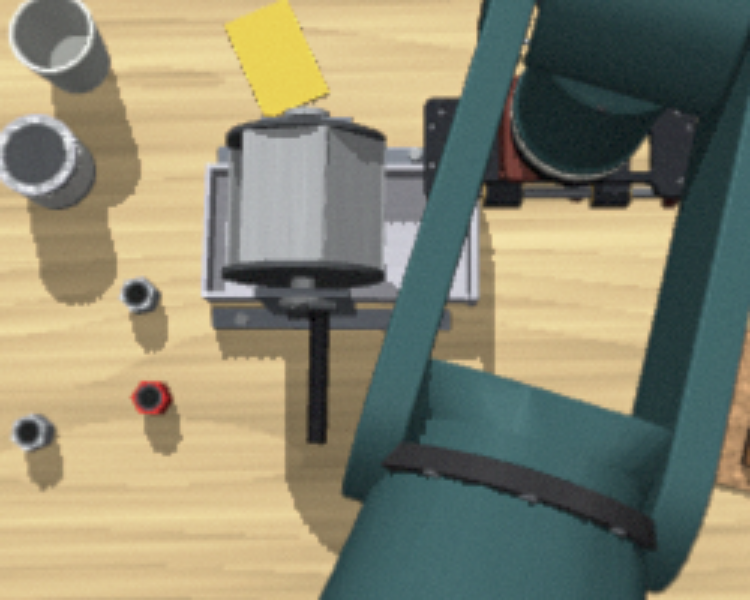

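The tray is home: its rear edge is at px 219 and its front at px 309. The handle is at px u≈256, matching the estimate (y≈0.0465).

Request:
arm_command([
  [-0.9,-1,0,0],
  [-0.9,-1,0,0],
  [-0.9,-1,0,0],
  [-0.9,-1,0,0],
  [-0.9,-1,0,0],
  [-0.9,-1,0,0],
  [-0.9,-1,0,0],
  [-0.9,-1,0,0],
])

```text
time: 17.83
eef_pos: [0.4626, 0.0382, 0.2812]
ee_rot: [-3.141, 0.033, -0.0]
wrist_force: [-0.2, 0.7, -0.1]
gripper_width: 0.505
grasp_force: 0.0
```

Request:
arm_command([
  [-0.3,-0.45,0,0],
  [0,0,1,0],
  [0,0,1,0],
  [0,0,0.9,0],
  [0,0,0.5,0],
  [0,0,0.5,0],
  [0,0,0,0],
])

```text
time: 18.42
eef_pos: [0.457, 0.0462, 0.2014]
ee_rot: [-3.141, 0.035, 0.005]
wrist_force: [0.1, 0.4, -0.4]
gripper_width: 0.5
grasp_force: 0.0
```

Request:
arm_command([
  [0,0,0,0],
  [0,0,0,0],
  [0,0,0,0],
  [0,0,0,0],
  [0,0,0,0],
], fingers=-1, force=20)

```text
time: 18.83
eef_pos: [0.4583, 0.0463, 0.2037]
ee_rot: [-3.141, 0.038, -0.002]
wrist_force: [0.9, -1.1, 1.2]
gripper_width: 0.176
grasp_force: 20.0
```

Run:
```python
from h import *
st(); cam('side','s4'); cam('wrist','w4')
```

```text
t 18.83 p [0.4583 0.0463 0.2037] r [-3.141e+00  3.800e-02 -2.000e-03] F [ 0.9 -1.1  1.2] w 0.176 g 20.012295842170715 q [-0.05  0.19  1.84  0.    1.1   1.54]
```

View pics/s4.png

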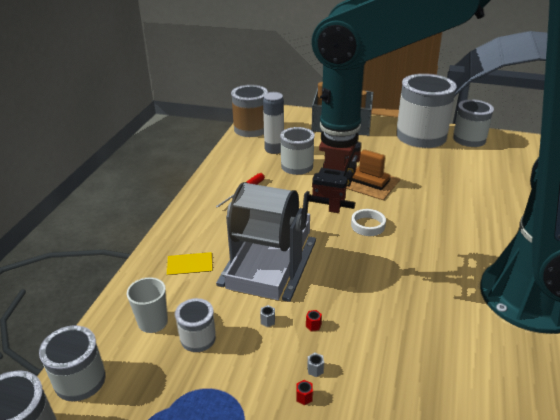

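The side view shows the gripper holding the crank handle, the block standing on the cork, and the tray home.

Request:
arm_command([
  [0,0.28,0.11,0],
  [0,0.28,0.11,0],
  [0,0.25,0.16,0],
  [0,0.25,0.16,0],
  [0,0.21,0.21,0],
  [0,0.21,0.21,0],
  [0,0,0,0],
])

```text
time: 19.52
eef_pos: [0.4571, 0.0175, 0.1837]
ee_rot: [-3.138, 0.04, -0.0]
wrist_force: [1.4, 5.7, -3.1]
gripper_width: 0.172
grasp_force: 20.0
```

Request:
arm_command([
  [0,0.17,0.25,0],
  [0,0.17,0.25,0],
  [0,0.12,0.28,0],
  [0,0.12,0.28,0],
  [0,0.06,0.29,0],
  [0,0.06,0.29,0],
  [0,0,0,0],
])

```text
time: 20.1
eef_pos: [0.4567, 0.0051, 0.1507]
ee_rot: [-3.136, 0.041, -0.0]
wrist_force: [3.3, 12.9, -4.2]
gripper_width: 0.177
grasp_force: 20.0
```

Run:
```python
from h import *
st()
```

```text
t 20.1 p [0.4567 0.0051 0.1507] r [-3.136  0.041 -0.   ] F [ 3.3 12.9 -4.2] w 0.177 g 20.00933736562729 q [-0.14  0.26  1.91  0.01  0.97  1.45]
```

Request:
arm_command([
  [0,-0.05,0.15,0],
  [0,-0.05,0.15,0],
  [0,-0.02,0,0],
  [0,0,0,0],
])

```text
time: 20.43
eef_pos: [0.4568, 0.0053, 0.1455]
ee_rot: [-3.141, 0.038, -0.0]
wrist_force: [-1.0, 2.7, 4.9]
gripper_width: 0.18
grasp_force: 20.0
```

Run:
```python
from h import *
st(); c=cam('top','t5'); cv2.imwrite('pics/t5c.png',cv2.resize(c['frame'][165:245,200:320,::-1],None,fx=6,fy=6,interpolation=cv2.INTER_CUBIC))
```

```text
t 20.43 p [0.4568 0.0053 0.1455] r [-3.141  0.038 -0.   ] F [-1.   2.7  4.9] w 0.18 g 19.996003210544586 q [-0.14  0.27  1.92  0.    0.95  1.45]
```

View pics/t5c.png

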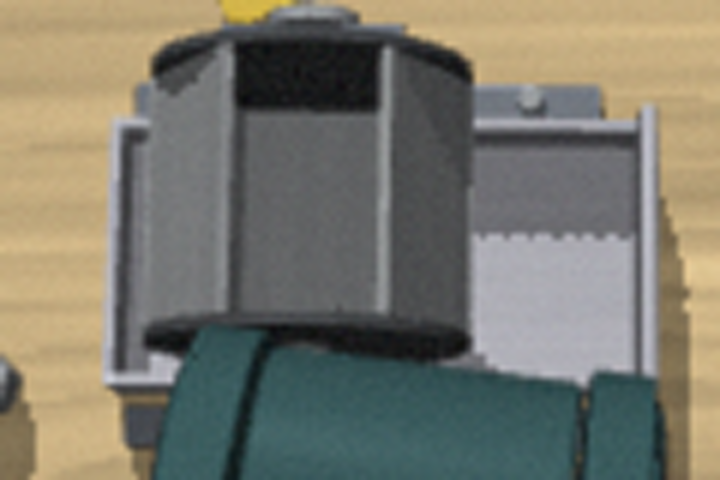

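The barrel's open side is up: the opening runs crop u 235–385, centred in the flange span 150–470. Next I'll release and go to nut A.

Request:
arm_command([
  [0,0,0,0],
  [0,0,0,0],
  [0,0,-0.5,0],
  [0,0,-1,0],
  [0,0,-1,0],
  [0,0,-1,0],
  [0,0,-1,0],
  [0,0,-1,0],
], fingers=0.1)

```text
time: 21.15
eef_pos: [0.4566, 0.0047, 0.2559]
ee_rot: [3.141, -0.038, -0.0]
wrist_force: [-0.2, -0.5, -0.4]
gripper_width: 0.549
grasp_force: 0.0
```

Run:
```python
from h import *
st(); go(.555,.228,.18,88.5); go(.555,.228,.18,-1.5)
c=cam('top'); print(onz(c,251.7,192,.21), onz(c,200+640/6,165+120/6,.066),onz(c,200+650/6,165+375/6,.066),onz(c,200+112/6,165+250/6,.046))
```

```text
t 21.15 p [0.4566 0.0047 0.2559] r [ 3.141 -0.038 -0.   ] F [-0.2 -0.5 -0.4] w 0.549 g 0.0 q [-0.14  0.13  1.78 -0.    1.23  1.45]
yaw0 -1.4 turn -15.69 shift(after turn) [11.29  4.63  3.8 ] now [0.4566 0.0047 0.2559]
yaw0 -1.4 turn 0.02 shift(after turn) [  4.63 -11.29   3.8 ] now [0.4566 0.0047 0.2559]
[0.61950992 0.05407115 0.21      ] [ 0.66755741 -0.08808546  0.066     ] [ 0.54798557 -0.08872029  0.066     ] [0.61546971 0.16142135 0.046     ]
```

Request:
arm_command([
  [0,0,0,-1],
  [0,0,0,-1],
  [0,0,0,-1],
  [0,0,0,-1],
  [0,0,0,-1],
  [0,0,0,-1],
  [0,0,0,-1],
  [0,0,0,-1],
])

```text
time: 21.87
eef_pos: [0.4566, 0.0047, 0.2546]
ee_rot: [-2.905, -1.195, 0.001]
wrist_force: [0.1, 0.7, 0.2]
gripper_width: 0.548
grasp_force: 0.0
```

Request:
arm_command([
  [0,0,0,-1],
  [0,0,0,-1],
  [0,0,0,-1],
  [0,0,0,-1],
  [0,0,0,-1],
  [0,0,0,-1],
  [0,0,0,-1],
  [0,0,0,-0.7],
])

```text
time: 22.53
eef_pos: [0.4566, 0.0047, 0.2546]
ee_rot: [-2.243, -2.199, 0.001]
wrist_force: [0.2, 0.0, -0.7]
gripper_width: 0.551
grasp_force: 0.0
```

Request:
arm_command([
  [1,0.4,0,0],
  [1,0.4,0,0],
  [1,0.4,0,0],
  [1,0.4,0,0],
  [1,0.4,0,0],
  [1,0.4,0,0],
  [1,0.4,0,0],
  [1,0.4,0,0],
])

```text
time: 23.2
eef_pos: [0.525, 0.1641, 0.2545]
ee_rot: [-2.249, -2.194, 0.001]
wrist_force: [0.6, 0.8, 0.3]
gripper_width: 0.548
grasp_force: 0.0
```

Request:
arm_command([
  [1,0.4,0,0],
  [1,0.4,0,0],
  [1,0.4,0,0],
  [0.3,0.2,0.8,0],
  [0,0,1,0],
  [0,0,1,0],
  [0,0,1,0],
  [0,0,0,0],
])

```text
time: 23.87
eef_pos: [0.5516, 0.2276, 0.1747]
ee_rot: [-2.246, -2.191, 0.011]
wrist_force: [-1.1, 0.5, -0.7]
gripper_width: 0.548
grasp_force: 0.0
```

Run:
```python
from h import *
st(); c=cam('wrist','w6'); print(proj(c,(.558,.229,.032)),proj(c,(.555,.228,.0)))
```

```text
t 23.87 p [0.5516 0.2276 0.1747] r [-2.246 -2.191  0.011] F [-1.1  0.5 -0.7] w 0.548 g 0.0 q [ 0.28  0.42  1.58 -0.    1.15  0.3 ]
[287.75863244 199.05992587] [284.0896985  192.21952768]
```

View pics/w6.png

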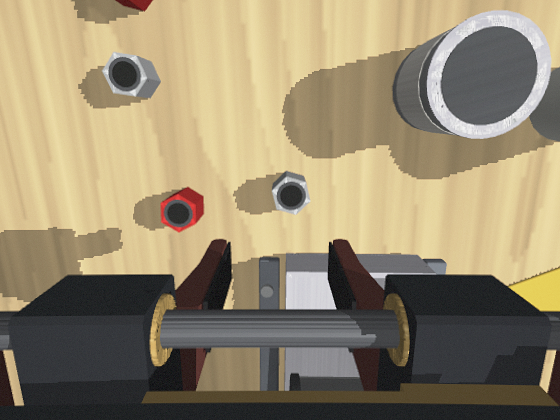

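The wrist view shows nut A with its top at (291,194), nut B at (125,73), and red decoys at (180,210) and at the top edge. I'll measure centres and flat directions numerically.

```bash
cat >> h.py <<'E'
def nut(c,u,v,z=.032,out=None):
    "rectify a 70 mm patch on plane z around pixel (0.25 mm/px), mask grey, report bore centre & hull edges"
    p=onz(c,u,v,z); n=280; g=(np.arange(n)-n/2)*.00025
    mp=np.array([[proj(c,(p[0]+a,p[1]+b,z)) for b in g] for a in g],np.float32)  # rows +x, cols +y
    im=cv2.remap(c['frame'],mp[...,0],mp[...,1],cv2.INTER_CUBIC)
    if out: cv2.imwrite('pics/'+out+'.png',im[:,:,::-1])
    s=cv2.cvtColor(im,cv2.COLOR_RGB2HSV); r=im.astype(int)
    m=((r[...,0]-r[...,2]<22)).astype(np.uint8)
    m=cv2.morphologyEx(m,cv2.MORPH_OPEN,np.ones((5,5)))
    k,l,stt,ce=cv2.connectedComponentsWithStats(m)
    i=l[n//2-30:n//2+30,n//2-30:n//2+30]; i=np.bincount(i[i>0]).argmax()
    m=(l==i).astype(np.uint8); ct=max(cv2.findContours(m,0,1)[0],key=cv2.contourArea)
    h=cv2.approxPolyDP(cv2.convexHull(ct),6,True)[:,0]
    for a,b in zip(h,np.roll(h,-1,0)):
        d=(b-a)*.25; print('   edge',a,'len',np.hypot(*d).round(1),'world ang',np.degrees(np.arctan2(d[0],d[1])).round(0)%180, 'mod60',np.degrees(np.arctan2(d[0],d[1])).round(0)%60)
    bore=((r.sum(2)<190)&(m>0)).astype(np.uint8); mo=cv2.moments(bore); q=np.array([mo['m01'],mo['m10']])/mo['m00']
    print('bore at',(p[:2]+(q-n/2)*.00025).round(4),'area mm2',mo['m00']/16,'patch',p.round(4)); return im
E
python3 - <<'E'
from h import *
c=cam('wrist'); a=nut(c,291,195); b=nut(c,126,74)
cv2.imwrite('pics/nuts.png',np.hstack([a,b])[:,:,::-1])
E
```

```text
edge [183  73] len 15.1 world ang 42.0 mod60 42.0
   edge [223 118] len 14.9 world ang 163.0 mod60 43.0
   edge [206 175] len 22.9 world ang 104.0 mod60 44.0
   edge [117 197] len 15.9 world ang 42.0 mod60 42.0
   edge [ 74 150] len 17.1 world ang 165.0 mod60 45.0
   edge [92 84] len 15.5 world ang 104.0 mod60 44.0
   edge [152  69] len 7.8 world ang 83.0 mod60 23.0
bore at [0.5606 0.232 ] area mm2 269.0625 patch [0.5622 0.2324 0.032 ]
   edge [150  65] len 16.5 world ang 49.0 mod60 49.0
   edge [200 108] len 16.7 world ang 172.0 mod60 52.0
   edge [191 174] len 12.2 world ang 157.0 mod60 37.0
   edge [172 219] len 15.6 world ang 109.0 mod60 49.0
   edge [113 239] len 14.6 world ang 51.0 mod60 51.0
   edge [ 68 202] len 29.1 world ang 171.0 mod60 51.0
   edge [86 87] len 16.9 world ang 109.0 mod60 49.0
bore at [0.4329 0.3313] area mm2 275.4375 patch [0.435  0.3319 0.032 ]
```

View pics/nuts.png

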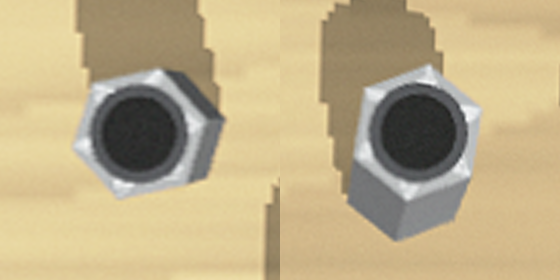

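Patches are clear: nut A has its centre at (0.5606, 0.232) and edges at 43.5° mod 60. Nut B is at (0.4329, 0.3313), edges 50° mod 60.

Run:
```python
from h import *
go(.5606,.232,.018,103.5)
```

```text
yaw0 88.6 turn -2.61 shift(after turn) [0.1  0.37 8.02] now [0.5539 0.2282 0.1784]
```

Request:
arm_command([
  [0,0,0,-1],
  [0,0,0,-1],
  [0,0,0,-0.6],
  [0.1,0.37,1,0],
  [0,0,1,0],
  [0,0,1,0],
  [0,0,1,0],
  [0,0,1,0],
])

```text
time: 24.63
eef_pos: [0.5628, 0.2326, 0.0802]
ee_rot: [1.944, 2.465, 0.005]
wrist_force: [-0.3, 0.6, -0.8]
gripper_width: 0.556
grasp_force: 0.0
```

Request:
arm_command([
  [0,0,0,0],
  [0,0,0.8,0],
  [0,0,0.8,0],
  [0,0,0.8,0],
  [0,0,0.4,0],
  [0,0,0,0],
])

```text
time: 25.13
eef_pos: [0.5612, 0.2321, 0.0231]
ee_rot: [-1.946, -2.466, 0.001]
wrist_force: [0.2, 0.4, 0.2]
gripper_width: 0.549
grasp_force: 0.0
```

Request:
arm_command([
  [0,0,0,0],
  [0,0,0,0],
  [0,0,0,0],
  [0,0,0,0],
  [0,0,0,0],
], fingers=-1, force=40)

```text
time: 25.55
eef_pos: [0.562, 0.2325, 0.0244]
ee_rot: [1.945, 2.466, 0.003]
wrist_force: [-0.6, -0.8, 7.5]
gripper_width: 0.337
grasp_force: 40.0
```

Request:
arm_command([
  [0,0,-0.5,0],
  [0,0,-1,0],
  [0,0,-1,0],
  [0,0,-1,0],
  [0,0,-1,0],
  [0,0,-1,0],
  [0,0,-1,0],
  [0,0,-1,0],
])

```text
time: 26.22
eef_pos: [0.5608, 0.2322, 0.1747]
ee_rot: [-1.946, -2.466, -0.0]
wrist_force: [0.1, 1.0, -1.0]
gripper_width: 0.338
grasp_force: 40.0
```

Request:
arm_command([
  [0,0,-1,0],
  [0,0,-1,0],
  [0,0,-1,0],
  [0,0,-1,0],
  [0,0,-1,0],
  [0,0,0,1],
  [0,0,0,1],
  [0,0,0,0.6],
])

```text
time: 26.88
eef_pos: [0.561, 0.2322, 0.2744]
ee_rot: [2.254, 2.188, 0.002]
wrist_force: [-0.8, -0.6, -1.1]
gripper_width: 0.337
grasp_force: 40.0
```

Run:
```python
from h import *
st(); go(.612,.059,.27,88.6)
```

```text
t 26.88 p [0.561  0.2322 0.2744] r [2.254e+00 2.188e+00 2.000e-03] F [-0.8 -0.6 -1.1] w 0.337 g 39.997968000825495 q [0.28 0.34 1.45 0.   1.36 0.31]
yaw0 88.3 turn -0.06 shift(after turn) [-8.6   2.76  0.22] now [0.561  0.2322 0.2744]
```

Request:
arm_command([
  [-1,0.3,0,0],
  [-1,0.3,0,0],
  [-1,0.3,0,0],
  [-1,0.3,0,0],
  [-1,0.3,0,0],
  [-1,0.3,0,0],
  [-1,0.3,0,0],
  [-1,0.4,0,0],
])

```text
time: 27.55
eef_pos: [0.6066, 0.0701, 0.2737]
ee_rot: [-2.249, -2.193, 0.0]
wrist_force: [0.5, 0.3, -0.7]
gripper_width: 0.333
grasp_force: 40.0
```

Request:
arm_command([
  [-0.6,0.26,0,0],
  [0,0,0,0],
  [0,0,1,0],
  [0,0,1,0],
  [0,0,0.8,0],
  [0,0,0.8,0],
  [0,0,0.8,0],
  [0,0,0,0],
])

```text
time: 28.22
eef_pos: [0.6093, 0.0602, 0.1821]
ee_rot: [-2.245, -2.191, 0.006]
wrist_force: [-0.2, 0.4, -0.3]
gripper_width: 0.34
grasp_force: 40.0
```

Run:
```python
from h import *
st(); go(.612,.059,.185,88.6); cam('wrist','w7');
```

```text
t 28.22 p [0.6093 0.0602 0.1821] r [-2.245 -2.191  0.006] F [-0.2  0.4 -0.3] w 0.34 g 39.999143435270526 q [-0.01  0.43  1.54  0.    1.18  0.01]
yaw0 88.6 turn 0.0 shift(after turn) [-0.05  0.14 -0.15] now [0.6093 0.0602 0.1821]
```

View pics/w7.png

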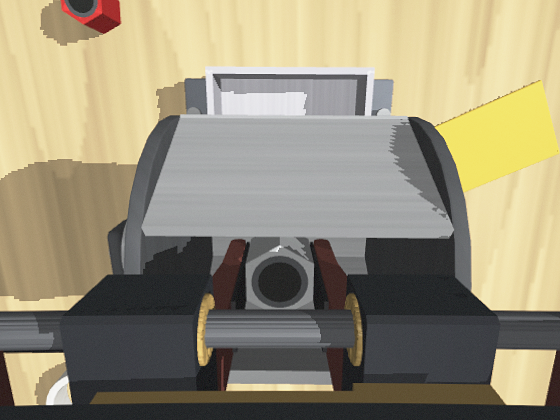

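The nut sits inside the opening, centred between the flanges at (280,280). Releasing it and heading to B.

Request:
arm_command([
  [0,0,0,0],
  [0,0,0,0],
  [0,0,0,0],
  [0,0,-1,0],
  [0,0,-1,0],
  [0,0,-1,0],
  [0,0,-1,0],
  [0,0,-0.6,0],
], fingers=0.1)

```text
time: 28.93
eef_pos: [0.6133, 0.059, 0.2807]
ee_rot: [2.247, 2.191, 0.005]
wrist_force: [-0.2, -0.6, -0.6]
gripper_width: 0.549
grasp_force: 0.0
```

Request:
arm_command([
  [0,0,0,-1],
  [0,0,0,-1],
  [0,0,0,-1],
  [0,0,0,-0.8],
  [0,0,0,0],
])

```text
time: 29.35
eef_pos: [0.6124, 0.0589, 0.2783]
ee_rot: [1.79, 2.58, 0.002]
wrist_force: [0.6, -0.2, 0.3]
gripper_width: 0.55
grasp_force: 0.0
```

Run:
```python
from h import *
st(); go(.4329,.3313,.18,110)
```

```text
t 29.35 p [0.6124 0.0589 0.2783] r [1.79e+00 2.58e+00 2.00e-03] F [ 0.6 -0.2  0.3] w 0.55 g 0.0 q [-0.02  0.35  1.42  0.    1.37 -0.37]
yaw0 110.5 turn 0.09 shift(after turn) [15.87 -3.78  4.92] now [0.6124 0.0589 0.2783]
```

Request:
arm_command([
  [1,-0.24,0,0],
  [1,-0.24,0,0],
  [1,-0.24,0,0],
  [1,-0.24,0,0],
  [1,-0.24,0,0],
  [1,-0.24,0,0],
  [1,-0.24,0,0],
  [1,-0.24,0,0],
])

```text
time: 30.02
eef_pos: [0.5201, 0.1964, 0.2779]
ee_rot: [1.798, 2.575, 0.002]
wrist_force: [0.9, -0.1, 0.8]
gripper_width: 0.55
grasp_force: 0.0
```

Request:
arm_command([
  [1,-0.24,0,0],
  [1,-0.24,0,0],
  [1,-0.24,0,0],
  [1,-0.24,0,0],
  [1,-0.24,0,0],
  [1,-0.24,0,0],
  [1,-0.24,0,0],
  [0.9,-0.2,0,0],
])

```text
time: 30.68
eef_pos: [0.4296, 0.3318, 0.2779]
ee_rot: [1.798, 2.576, 0.002]
wrist_force: [0.1, -0.8, -0.2]
gripper_width: 0.553
grasp_force: 0.0
```

Request:
arm_command([
  [0,0,1,0],
  [0,0,1,0],
  [0,0,1,0],
  [0,0,1,0],
  [0,0,0.9,0],
  [0,0,0,0],
  [0,0,0,0],
])

```text
time: 31.27
eef_pos: [0.43, 0.3305, 0.1791]
ee_rot: [-1.796, -2.577, 0.002]
wrist_force: [0.8, -1.0, 0.5]
gripper_width: 0.55
grasp_force: 0.0
```

Run:
```python
from h import *
st(); c=cam('wrist','w8'); u,v=proj(c,(.4329,.3313,.032)); print(u,v); nut(c,u,v); go(.4329,.3313,.02,110)
t=cam('top','t8')
```

```text
t 31.27 p [0.43   0.3305 0.1791] r [-1.796e+00 -2.577e+00  2.000e-03] F [ 0.8 -1.   0.5] w 0.55 g 0.0 q [0.53 0.34 1.7  0.   1.1  0.17]
282.3916657572091 200.19721894274355
   edge [179  70] len 14.2 world ang 51.0 mod60 51.0
   edge [223 106] len 15.4 world ang 172.0 mod60 52.0
   edge [214 167] len 6.4 world ang 129.0 mod60 9.0
   edge [194 183] len 17.8 world ang 107.0 mod60 47.0
   edge [126 204] len 15.4 world ang 50.0 mod60 50.0
   edge [ 79 164] len 16.7 world ang 171.0 mod60 51.0
   edge [89 98] len 17.0 world ang 112.0 mod60 52.0
   edge [152  72] len 6.8 world ang 94.0 mod60 34.0
bore at [0.4329 0.3316] area mm2 275.5625 patch [0.4329 0.3313 0.032 ]
yaw0 110.3 turn 0.05 shift(after turn) [-0.02  0.11  8.  ] now [0.4307 0.331  0.18  ]
```

Request:
arm_command([
  [0,0.12,1,0],
  [0,0,1,0],
  [0,0,1,0],
  [0,0,1,0],
  [0,0,1,0],
  [0,0,0,0],
  [0,0,0.8,0],
  [0,0,0.8,0],
])

```text
time: 32.03
eef_pos: [0.4347, 0.3328, 0.0492]
ee_rot: [1.794, 2.577, 0.007]
wrist_force: [-0.6, -0.1, -0.2]
gripper_width: 0.547
grasp_force: 0.0
```

Request:
arm_command([
  [0,0,0.8,0],
  [0,0,0.4,0],
  [0,0,0,0],
  [0,0,0,0],
])

```text
time: 32.37
eef_pos: [0.4332, 0.3319, 0.0241]
ee_rot: [1.794, 2.578, 0.002]
wrist_force: [-0.3, -0.4, 0.8]
gripper_width: 0.551
grasp_force: 0.0
```

Request:
arm_command([
  [0,0,0,0],
  [0,0,0,0],
  [0,0,0,0],
  [0,0,0,0],
  [0,0,0,0],
], fingers=-1, force=40)

```text
time: 32.78
eef_pos: [0.433, 0.3318, 0.0239]
ee_rot: [1.794, 2.578, 0.002]
wrist_force: [-1.4, -0.2, 7.1]
gripper_width: 0.337
grasp_force: 40.0
```

Request:
arm_command([
  [0,0,-0.5,0],
  [0,0,-1,0],
  [0,0,-1,0],
  [0,0,-1,0],
  [0,0,-1,0],
  [0,0,-1,0],
  [0,0,-1,0],
  [0,0,-1,0],
])

```text
time: 33.45
eef_pos: [0.432, 0.3312, 0.1746]
ee_rot: [-1.794, -2.579, 0.0]
wrist_force: [0.3, -0.3, -2.1]
gripper_width: 0.344
grasp_force: 40.0
```

Request:
arm_command([
  [0,0,-1,0],
  [0,0,-1,0],
  [0,0,-1,0],
  [0,0,-1,0],
  [0,0,-1,0],
  [0,0,-0.2,0],
  [0,0,0,0],
])

```text
time: 34.03
eef_pos: [0.4331, 0.3319, 0.2788]
ee_rot: [1.794, 2.578, 0.005]
wrist_force: [0.3, 1.2, -0.3]
gripper_width: 0.34
grasp_force: 40.0
```

Run:
```python
from h import *
st(); go(.612,.059,.275,88.6); go(.612,.059,.275)
```

```text
t 34.03 p [0.4331 0.3319 0.2788] r [1.794 2.578 0.005] F [ 0.3  1.2 -0.3] w 0.34 g 39.98485683230683 q [0.53 0.24 1.57 0.   1.32 0.17]
yaw0 110.3 turn 3.79 shift(after turn) [-13.42   9.28   0.19] now [0.4331 0.3319 0.2788]
yaw0 110.3 turn 0.0 shift(after turn) [-15.9    3.65   0.19] now [0.4331 0.3319 0.2788]
```

Request:
arm_command([
  [-1,0.23,0,0],
  [-1,0.23,0,0],
  [-1,0.23,0,0],
  [-1,0.23,0,0],
  [-1,0.23,0,0],
  [-1,0.23,0,0],
  [-1,0.23,0,0],
  [-1,0.23,0,0],
])

```text
time: 34.7
eef_pos: [0.5219, 0.1931, 0.2752]
ee_rot: [-1.793, -2.577, 0.004]
wrist_force: [-0.2, -0.1, -0.8]
gripper_width: 0.334
grasp_force: 40.0
```

Request:
arm_command([
  [-1,0.23,0,0],
  [-1,0.23,0,0],
  [-1,0.23,0,0],
  [-1,0.23,0,0],
  [-1,0.23,0,0],
  [-1,0.23,0,0],
  [-1,0.23,0,0],
  [-0.9,0.2,0,0],
])

```text
time: 35.37
eef_pos: [0.6109, 0.0575, 0.275]
ee_rot: [-1.793, -2.576, 0.003]
wrist_force: [-0.5, -0.4, -0.7]
gripper_width: 0.339
grasp_force: 40.0
```

Request:
arm_command([
  [0,0,0,1],
  [0,0,0,1],
  [0,0,0,1],
  [0,0,0,0.8],
  [0,0,0,0],
  [0,0,0,0],
])

```text
time: 35.87
eef_pos: [0.6106, 0.0587, 0.2755]
ee_rot: [-2.245, -2.195, 0.003]
wrist_force: [0.4, 0.3, -0.9]
gripper_width: 0.336
grasp_force: 40.0
```

Run:
```python
from h import *
st(); go(.612,.059,.185,88.6)
```

```text
t 35.87 p [0.6106 0.0587 0.2755] r [-2.245 -2.195  0.003] F [ 0.4  0.3 -0.9] w 0.336 g 39.985273426864296 q [-0.02  0.35  1.43  0.    1.37  0.01]
yaw0 88.7 turn 0.02 shift(after turn) [0.02 0.07 4.53] now [0.6106 0.0587 0.2755]
```

Request:
arm_command([
  [0,0,1,0],
  [0,0,1,0],
  [0,0,0.8,0],
  [0,0,0.8,0],
  [0,0,0.8,0],
  [0,0,0,0],
  [0,0,0,0],
])

```text
time: 36.45
eef_pos: [0.6104, 0.0588, 0.1879]
ee_rot: [-2.246, -2.194, 0.003]
wrist_force: [0.6, -0.1, -1.2]
gripper_width: 0.336
grasp_force: 40.0
```

Request:
arm_command([
  [0,0,0,0],
  [0,0,0,0],
  [0,0,0,0],
  [0,0,-1,0],
  [0,0,-1,0],
  [0,0,-1,0],
  [0,0,-1,0],
  [0,0,-0.8,0],
], fingers=0.1)

```text
time: 37.12
eef_pos: [0.6122, 0.0587, 0.2878]
ee_rot: [2.247, 2.192, 0.003]
wrist_force: [0.1, -0.2, -0.3]
gripper_width: 0.548
grasp_force: 0.0
```

Request:
arm_command([
  [-1,-0.9,0,0],
  [-1,-0.9,0,0],
  [0,-1,0,0],
  [0,-1,0,0],
  [0,-1,0,0],
  [0,-1,0,0],
  [0,-1,0,0],
  [0,-1,0,0],
])

```text
time: 37.78
eef_pos: [0.4539, 0.0226, 0.286]
ee_rot: [2.248, 2.193, 0.002]
wrist_force: [0.5, 0.6, 0.4]
gripper_width: 0.549
grasp_force: 0.0
```

Request:
arm_command([
  [0,0,0,1],
  [0,0,0,1],
  [0,0,0,1],
  [0,0,0,1],
  [0,0,0,1],
  [0,0,0,1],
  [0,0,0,1],
  [0,0,0,1],
])

```text
time: 38.45
eef_pos: [0.4549, 0.0226, 0.2861]
ee_rot: [2.928, 1.138, 0.003]
wrist_force: [-0.6, 1.0, -0.4]
gripper_width: 0.553
grasp_force: 0.0
```

Request:
arm_command([
  [0,0,0,1],
  [0,0,0,1],
  [0,0,0,1],
  [0,0,0,1],
  [0,0,0,1],
  [0,0,0,1],
  [0,0,0,1],
  [0,0,0,0.7],
])

```text
time: 39.12
eef_pos: [0.4549, 0.0226, 0.2861]
ee_rot: [3.141, -0.046, 0.003]
wrist_force: [1.0, -0.0, 0.0]
gripper_width: 0.55
grasp_force: 0.0
```

Run:
```python
from h import *
st(); go(.457,.0045,.1455,-1.4); c=cam('top'); s=cam('side')
t=cv2.resize(c['frame'][140:310,120:320],None,fx=2.5,fy=2.5,interpolation=cv2.INTER_CUBIC); w=cv2.resize(s['frame'][160:420,200:350],(245,425))
cv2.imwrite('pics/m9.png',np.hstack([t,w])[:,:,::-1])
```

```text
t 39.12 p [0.4549 0.0226 0.2861] r [ 3.141e+00 -4.600e-02  3.000e-03] F [ 1. -0.  0.] w 0.55 g 0.0 q [-0.1   0.1   1.74  0.    1.31  1.5 ]
yaw0 -1.7 turn -0.05 shift(after turn) [0.13 0.9  7.03] now [0.4549 0.0226 0.2861]
```

View pics/m9.png

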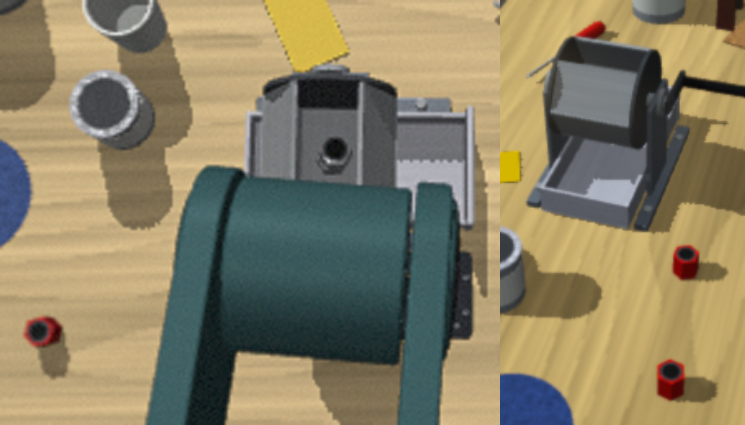

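One nut is visible in the barrel at (335,150) of the montage, and only red decoys remain on the bench. Next is gripping the crank again.

Request:
arm_command([
  [0.1,0.9,0,0],
  [0,0,1,0],
  [0,0,1,0],
  [0,0,1,0],
  [0,0,1,0],
  [0,0,1,0],
  [0,0,0,0],
  [0,0,0,0],
])

```text
time: 39.88
eef_pos: [0.4556, 0.0046, 0.185]
ee_rot: [-3.141, 0.035, 0.003]
wrist_force: [0.4, -0.0, -0.1]
gripper_width: 0.554
grasp_force: 0.0
```

Request:
arm_command([
  [0,0,0.6,0],
  [0,0,0.6,0],
  [0,0,0.8,0],
  [0,0,0,0],
  [0,0,0,0],
])

```text
time: 40.3
eef_pos: [0.4566, 0.0045, 0.146]
ee_rot: [-3.141, 0.037, -0.001]
wrist_force: [-0.1, -0.5, -0.1]
gripper_width: 0.553
grasp_force: 0.0
```

Request:
arm_command([
  [0,0,0,0],
  [0,0,0,0],
  [0,0,0,0],
  [0,0,0,0],
  [0,0,0,0],
], fingers=-1, force=30)

```text
time: 40.72
eef_pos: [0.4564, 0.0045, 0.1455]
ee_rot: [3.141, -0.038, 0.001]
wrist_force: [0.6, -0.6, -0.1]
gripper_width: 0.213
grasp_force: 0.0
```

Request:
arm_command([
  [0,0,0,0],
  [0,0,0,0],
  [0,0,0,0],
])

```text
time: 40.97
eef_pos: [0.4563, 0.0053, 0.1454]
ee_rot: [-3.14, 0.039, -0.001]
wrist_force: [-0.4, 5.8, 5.7]
gripper_width: 0.172
grasp_force: 30.0
```

Request:
arm_command([
  [0,-0.02,-0.3,0],
  [0,-0.05,-0.3,0],
  [0,-0.07,-0.29,0],
  [0,-0.1,-0.28,0],
  [0,-0.13,-0.27,0],
  [0,-0.16,-0.26,0],
  [0,-0.18,-0.24,0],
  [0,-0.2,-0.22,0],
])

```text
time: 41.63
eef_pos: [0.4567, 0.0174, 0.1893]
ee_rot: [3.13, -0.033, 0.0]
wrist_force: [-1.9, -25.8, 4.3]
gripper_width: 0.169
grasp_force: 30.0
```

Request:
arm_command([
  [0,0,0,0],
  [0,0,0,0],
  [0,0.2,0.3,0],
  [0,0,0,0],
  [0,0,0,0],
], fingers=0.1)

```text
time: 42.05
eef_pos: [0.4557, 0.0188, 0.1818]
ee_rot: [-3.141, 0.038, 0.002]
wrist_force: [-0.4, 0.1, 0.1]
gripper_width: 0.509
grasp_force: 0.0
```

Run:
```python
from h import *
st(); c=cam('side'); s=cam('top'); w=cam('wrist')
x=cv2.resize(c['frame'][150:300,200:380],(400,333)); y=cv2.resize(w['frame'],(400,300))
cv2.imwrite('pics/m10.png',np.hstack([x[:300],y])[:,:,::-1])
```

```text
t 42.05 p [0.4557 0.0188 0.1818] r [-3.141e+00  3.800e-02  2.000e-03] F [-0.4  0.1  0.1] w 0.509 g 0.0 q [-0.11  0.22  1.88  0.    1.05  1.48]
```

View pics/m10.png

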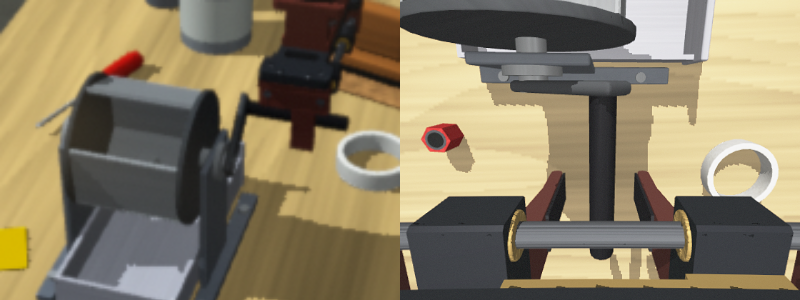

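The barrel has turned partly, and the bar is centred between the fingers (602 against finger mid 602). I'll close on it again.

Request:
arm_command([
  [0,0,0,0],
  [0,0,0,0],
  [0,0,0,0],
  [0,0,0,0],
  [0,0,0,0],
  [0,0,0,0],
  [0,0,0,0],
], fingers=-1, force=40)

```text
time: 42.78
eef_pos: [0.4564, 0.0177, 0.1824]
ee_rot: [3.139, -0.037, -0.0]
wrist_force: [-0.4, -6.1, 0.4]
gripper_width: 0.174
grasp_force: 40.0
```

```bash
cat >> h.py <<'E'
def arc(q0,q1,n=8,s=.06):
    "suggest rows along the crank arc from q0 to q1"
    q=np.linspace(q0,q1,n+1); print([[0,round(a,2),round(b,2),0] for a,b in zip(np.diff(np.cos(q))*s/.02,-np.diff(np.sin(q))*s/.02)])
E
python3 - <<'E'
from h import *
s=st(); q=np.arccos((.065-s['eef_pos'][1])/.06); print(q,s['eef_pos'][2]-.06*np.sin(q)); arc(q,q+.7); arc(q+.7,q+1.4)
E
```

```text
t 42.78 p [0.4564 0.0177 0.1824] r [ 3.139 -0.037 -0.   ] F [-0.4 -6.1  0.4] w 0.174 g 40.0043249130249 q [-0.11  0.22  1.88 -0.    1.05  1.48]
0.663037009963585 0.1454349225787947
[[0, np.float64(-0.17), np.float64(-0.2), 0], [0, np.float64(-0.19), np.float64(-0.18), 0], [0, np.float64(-0.2), np.float64(-0.17), 0], [0, np.float64(-0.22), np.float64(-0.15), 0], [0, np.float64(-0.23), np.float64(-0.13), 0], [0, np.float64(-0.24), np.float64(-0.11), 0], [0, np.float64(-0.25), np.float64(-0.09), 0], [0, np.float64(-0.25), np.float64(-0.07), 0]]
[[0, np.float64(-0.26), np.float64(-0.04), 0], [0, np.float64(-0.26), np.float64(-0.02), 0], [0, np.float64(-0.26), np.float64(0.0), 0], [0, np.float64(-0.26), np.float64(0.03), 0], [0, np.float64(-0.26), np.float64(0.05), 0], [0, np.float64(-0.25), np.float64(0.07), 0], [0, np.float64(-0.25), np.float64(0.09), 0], [0, np.float64(-0.24), np.float64(0.11), 0]]
```

Request:
arm_command([
  [0,-0.17,-0.2,0],
  [0,-0.19,-0.18,0],
  [0,-0.2,-0.17,0],
  [0,-0.22,-0.15,0],
])

```text
time: 43.12
eef_pos: [0.4568, 0.0303, 0.1965]
ee_rot: [3.133, -0.035, -0.001]
wrist_force: [-2.1, -18.5, 3.2]
gripper_width: 0.173
grasp_force: 40.0
```

Request:
arm_command([
  [0,-0.23,-0.13,0],
  [0,-0.24,-0.11,0],
  [0,-0.25,-0.09,0],
  [0,-0.25,-0.07,0],
])

```text
time: 43.45
eef_pos: [0.4581, 0.0478, 0.2066]
ee_rot: [3.129, -0.034, 0.003]
wrist_force: [-4.6, -20.6, 19.1]
gripper_width: 0.17
grasp_force: 40.0
```

Run:
```python
from h import *
s=st(); y,z=s['eef_pos'][1:]; print(np.hypot(.065-y,z-.1454),np.arctan2(z-.1454,.065-y))
```

```text
t 43.45 p [0.4581 0.0478 0.2066] r [ 3.129e+00 -3.400e-02  3.000e-03] F [ -4.6 -20.6  19.1] w 0.17 g 39.98850792646408 q [-0.04  0.19  1.84 -0.01  1.11  1.56]
0.06360354212997478 1.2966285359120955
```

Request:
arm_command([
  [0,-0.26,-0.14,0],
  [0,-0.26,-0.1,0],
  [0,-0.26,-0.05,0],
  [0,-0.26,0,0],
])

```text
time: 43.78
eef_pos: [0.4593, 0.0709, 0.2116]
ee_rot: [3.134, -0.036, 0.005]
wrist_force: [-1.4, -14.8, 10.3]
gripper_width: 0.175
grasp_force: 40.0
```

Request:
arm_command([
  [0,-0.26,0.04,0],
  [0,-0.25,0.07,0],
  [0,-0.25,0.09,0],
  [0,-0.24,0.11,0],
])

```text
time: 44.12
eef_pos: [0.4607, 0.0916, 0.2056]
ee_rot: [3.135, -0.036, 0.008]
wrist_force: [0.7, -11.6, 11.2]
gripper_width: 0.171
grasp_force: 40.0
```

Run:
```python
from h import *
s=st(); y,z=s['eef_pos'][1:]; q=np.arctan2(z-.147,.065-y);print(np.hypot(.065-y,z-.147),q); arc(q,q+.6,6);arc(q+.6,3.14,8)
```

```text
t 44.12 p [0.4607 0.0916 0.2056] r [ 3.135 -0.036  0.008] F [  0.7 -11.6  11.2] w 0.171 g 40.01066029071808 q [ 0.05  0.2   1.82 -0.01  1.11  1.65]
0.06435564689925741 1.9968526817998538
[[0, np.float64(-0.27), np.float64(0.14), 0], [0, np.float64(-0.25), np.float64(0.16), 0], [0, np.float64(-0.23), np.float64(0.19), 0], [0, np.float64(-0.21), np.float64(0.21), 0], [0, np.float64(-0.19), np.float64(0.23), 0], [0, np.float64(-0.17), np.float64(0.25), 0]]
[[0, np.float64(-0.1), np.float64(0.18), 0], [0, np.float64(-0.09), np.float64(0.18), 0], [0, np.float64(-0.07), np.float64(0.19), 0], [0, np.float64(-0.06), np.float64(0.19), 0], [0, np.float64(-0.05), np.float64(0.2), 0], [0, np.float64(-0.03), np.float64(0.2), 0], [0, np.float64(-0.02), np.float64(0.2), 0], [0, np.float64(-0.01), np.float64(0.2), 0]]
```

Request:
arm_command([
  [0,-0.26,0.13,0],
  [0,-0.25,0.16,0],
  [0,-0.23,0.19,0],
  [0,-0.21,0.21,0],
  [0,-0.19,0.23,0],
  [0,-0.17,0.25,0],
])

```text
time: 44.62
eef_pos: [0.462, 0.118, 0.182]
ee_rot: [3.136, -0.035, 0.01]
wrist_force: [2.4, -13.5, 10.9]
gripper_width: 0.174
grasp_force: 40.0
```

Run:
```python
from h import *
s=st(); y,z=s['eef_pos'][1:]; q=np.arctan2(z-.1505,.065-y);print(np.hypot(.065-y,z-.1505),q); arc(q,3.14,8)
```

```text
t 44.62 p [0.462 0.118 0.182] r [ 3.136 -0.035  0.01 ] F [  2.4 -13.5  10.9] w 0.174 g 40.00910460948944 q [ 0.11  0.24  1.84 -0.01  1.05  1.71]
0.06168016062385044 2.6054840547959808
[[0, np.float64(-0.1), np.float64(0.18), 0], [0, np.float64(-0.08), np.float64(0.18), 0], [0, np.float64(-0.07), np.float64(0.19), 0], [0, np.float64(-0.06), np.float64(0.19), 0], [0, np.float64(-0.05), np.float64(0.19), 0], [0, np.float64(-0.03), np.float64(0.2), 0], [0, np.float64(-0.02), np.float64(0.2), 0], [0, np.float64(-0.01), np.float64(0.2), 0]]
```

Request:
arm_command([
  [0,-0.06,0.18,0],
  [0,-0.05,0.18,0],
  [0,-0.04,0.19,0],
  [0,-0.04,0.19,0],
  [0,-0.03,0.19,0],
  [0,-0.03,0.2,0],
  [0,-0.02,0.2,0],
  [0,0,0.2,0],
])

```text
time: 45.28
eef_pos: [0.4622, 0.1252, 0.1516]
ee_rot: [3.14, -0.037, 0.01]
wrist_force: [1.4, -6.2, 13.0]
gripper_width: 0.172
grasp_force: 40.0
```

Request:
arm_command([
  [0,0,0.1,0],
  [0,0,0,0],
  [0,0,0,0],
])

```text
time: 45.53
eef_pos: [0.4622, 0.1252, 0.1492]
ee_rot: [3.14, -0.037, 0.01]
wrist_force: [4.1, -5.2, 4.7]
gripper_width: 0.172
grasp_force: 40.0
```

Run:
```python
from h import *
s=st(); c=cam('top','t11'); cam('side','s11')
# handle pixels for angle
h=c['frame'].astype(int).sum(2)
print(proj(c,(.44,.125,.15)),proj(c,(.44,.005,.15)))
```

```text
t 45.53 p [0.4622 0.1252 0.1492] r [ 3.14  -0.037  0.01 ] F [ 4.1 -5.2  4.7] w 0.172 g 39.994584918022156 q [ 0.12  0.29  1.87 -0.    0.97  1.72]
[225.91402541 268.36552063] [274.11337727 267.35802713]
```

Run:
```python
from h import *
for n in ['t5','t11']:
    im=cv2.imread(f'pics/{n}.png').astype(int)
    print(n,im[194:203,222:282].sum(2).mean(0).round().astype(int).tolist())
c=cam('top')
for z in (.2,.21): print([proj(c,(.6,.0625+d,z)).round(1).tolist() for d in (-.0346,.0346)])
print([proj(c,(.6,.0625+d,.15)).round(1).tolist() for d in (-.069,.069)])
# nuts in tray visible in side image? dark/grey blobs: print top view of tray portion
im=cv2.imread('pics/t11.png'); print(im[175:232:4,280:308:2].sum(2)//3)
```

```text
t5 [337, 354, 397, 366, 356, 358, 362, 366, 363, 364, 363, 364, 356, 354, 383, 396, 268, 207, 231, 288, 294, 292, 294, 298, 300, 297, 300, 298, 296, 295, 295, 298, 300, 298, 297, 295, 294, 292, 295, 296, 309, 425, 422, 252, 230, 234, 233, 236, 239, 240, 233, 235, 237, 243, 231, 233, 324, 338, 337, 334]
t11 [371, 326, 367, 368, 361, 359, 364, 364, 366, 368, 365, 361, 407, 453, 481, 483, 488, 489, 481, 479, 482, 479, 481, 485, 490, 485, 487, 484, 485, 478, 484, 497, 490, 488, 498, 485, 477, 480, 479, 474, 469, 410, 249, 263, 263, 263, 265, 266, 267, 264, 267, 265, 273, 265, 259, 269, 365, 353, 350, 348]
[[262.9, 200.5], [234.4, 201.2]]
[[262.7, 199.7], [233.9, 200.4]]
[[277.4, 203.9], [223.5, 205.2]]
[[174 174 172 171 172 173 176 173 174 173 174 173 175 174]
 [155 154 155 155 177 143 138 141 137 135 163 171 171 172]
 [123 123 124 117  96  81 125 124 124 123 100 166 166 139]
 [ 68  67  67  67  67  69  63  68  68  73  74  74  76  88]
 [118 118 120 115 115 119 119 117 119 116 116 117 115  91]
 [119 118 117 113 116 114 112 117 113 117 116 115 110  91]
 [118 117 121 118 119 118 118 118 119 117 118 118 117  90]
 [117 126 111 123 114 122 113 122 111 123 114 122 115  93]
 [182 180 183 181 180 179 180 184 182 183 184 182 181  95]
 [183 179 182 182 180 181 181 182 181 179 181 183 180  94]
 [185 182 182 181 180 180 180 180 179 181 177 178 177  92]
 [188 183 182 186 185 183 184 184 185 185 185 186 185  91]
 [183 187 184 188 184 184 184 186 180 186 185 183 183  95]
 [117 116 164 169 165 185 187 184 185 183 184 187 187 106]
 [ 99  98  97  94  92  98  94  97  93  94  93  94  90  69]]
```

Request:
arm_command([
  [0,0,0.08,0],
  [0,0,0,0],
  [0,0,0,0],
  [0,0,0,0],
])

```text
time: 46.02
eef_pos: [0.4622, 0.1252, 0.1477]
ee_rot: [3.14, -0.037, 0.01]
wrist_force: [3.2, -5.9, 5.7]
gripper_width: 0.169
grasp_force: 40.0
```

Run:
```python
from h import *
s=st(); arc(3.16,2.46,8);arc(2.46,1.76,8)
c=cam('top','t12'); print(c['frame'][194:203,230:268].astype(int).sum(2).mean(0).round().astype(int).tolist())
# tray from side: grey-level map of the tray's +y part seen from side camera
s=cam('side','s12'); print([proj(s,p).round() for p in [(.56,.17,.008),(.66,.17,.008),(.56,.1,.008),(.66,.1,.008)]])
a=cv2.imread('pics/s4.png').astype(int); b=cv2.imread('pics/s12.png').astype(int); d=(abs(a-b).sum(2)>90).astype(np.uint8)
k,l,q,ce=cv2.connectedComponentsWithStats(d); print([ (q[i].tolist(),ce[i].round()) for i in range(1,k) if q[i,4]>25 and 215<ce[i][0]<320 and 230<ce[i][1]<330])
```

```text
t 46.02 p [0.4622 0.1252 0.1477] r [ 3.14  -0.037  0.01 ] F [ 3.2 -5.9  5.7] w 0.169 g 39.993465542793274 q [ 0.12  0.29  1.88 -0.    0.97  1.72]
[[0, np.float64(0.01), np.float64(-0.26), 0], [0, np.float64(0.03), np.float64(-0.26), 0], [0, np.float64(0.05), np.float64(-0.26), 0], [0, np.float64(0.07), np.float64(-0.25), 0], [0, np.float64(0.1), np.float64(-0.24), 0], [0, np.float64(0.12), np.float64(-0.23), 0], [0, np.float64(0.14), np.float64(-0.22), 0], [0, np.float64(0.16), np.float64(-0.21), 0]]
[[0, np.float64(0.17), np.float64(-0.2), 0], [0, np.float64(0.19), np.float64(-0.18), 0], [0, np.float64(0.21), np.float64(-0.16), 0], [0, np.float64(0.22), np.float64(-0.14), 0], [0, np.float64(0.23), np.float64(-0.12), 0], [0, np.float64(0.24), np.float64(-0.1), 0], [0, np.float64(0.25), np.float64(-0.08), 0], [0, np.float64(0.26), np.float64(-0.06), 0]]
[362, 366, 356, 359, 444, 477, 480, 487, 488, 487, 478, 477, 483, 481, 480, 486, 492, 486, 483, 484, 481, 480, 489, 492, 490, 495, 490, 482, 475, 478, 479, 469, 423, 362, 275, 269, 271, 273]
[array([275., 299.]), array([233., 291.]), array([284., 279.]), array([243., 271.])]
[([252, 243, 29, 7, 49], array([268., 246.])), ([249, 259, 13, 8, 65], array([255., 262.])), ([252, 266, 28, 17, 241], array([265., 274.])), ([242, 270, 12, 9, 66], array([248., 274.])), ([260, 306, 33, 22, 484], array([274., 319.]))]
```

Request:
arm_command([
  [0,0.02,-0.26,0],
  [0,0.03,-0.26,0],
  [0,0.05,-0.26,0],
  [0,0.07,-0.25,0],
  [0,0.1,-0.24,0],
  [0,0.12,-0.23,0],
  [0,0.14,-0.22,0],
  [0,0.16,-0.21,0],
])

```text
time: 46.78
eef_pos: [0.4618, 0.1158, 0.1856]
ee_rot: [-3.134, 0.042, -0.009]
wrist_force: [5.7, 16.0, -4.8]
gripper_width: 0.173
grasp_force: 40.0
```

Run:
```python
from h import *
s=st(); y,z=s['eef_pos'][1:]; q=np.arctan2(z-.15,.065-y);print(np.hypot(.065-y,z-.15),q); arc(q,q-.7)
```

```text
t 46.78 p [0.4618 0.1158 0.1856] r [-3.134  0.042 -0.009] F [ 5.7 16.  -4.8] w 0.173 g 40.01775562763214 q [0.09 0.24 1.84 0.01 1.06 1.69]
0.062022354110896696 2.530014873610439
[[0, np.float64(0.16), np.float64(-0.21), 0], [0, np.float64(0.18), np.float64(-0.19), 0], [0, np.float64(0.19), np.float64(-0.18), 0], [0, np.float64(0.21), np.float64(-0.16), 0], [0, np.float64(0.22), np.float64(-0.14), 0], [0, np.float64(0.23), np.float64(-0.12), 0], [0, np.float64(0.24), np.float64(-0.1), 0], [0, np.float64(0.25), np.float64(-0.08), 0]]
```

Request:
arm_command([
  [0,0.15,-0.21,0],
  [0,0.17,-0.19,0],
  [0,0.19,-0.17,0],
  [0,0.21,-0.15,0],
  [0,0.22,-0.13,0],
  [0,0.23,-0.11,0],
  [0,0.24,-0.09,0],
  [0,0.25,-0.07,0],
])

```text
time: 47.45
eef_pos: [0.4612, 0.0876, 0.2118]
ee_rot: [-3.124, 0.043, -0.013]
wrist_force: [-5.5, 27.1, 34.0]
gripper_width: 0.17
grasp_force: 40.0
```

Run:
```python
from h import *
s=st(); y,z=s['eef_pos'][1:]; q=np.arctan2(z-.15,.065-y);print(np.hypot(.065-y,z-.15),q); arc(q,q-.7)
```

```text
t 47.45 p [0.4612 0.0876 0.2118] r [-3.124  0.043 -0.013] F [-5.5 27.1 34. ] w 0.17 g 40.016304552555084 q [0.03 0.19 1.82 0.02 1.12 1.62]
0.06577067336871707 1.9207999176544324
[[0, np.float64(0.25), np.float64(-0.08), 0], [0, np.float64(0.26), np.float64(-0.06), 0], [0, np.float64(0.26), np.float64(-0.03), 0], [0, np.float64(0.26), np.float64(-0.01), 0], [0, np.float64(0.26), np.float64(0.01), 0], [0, np.float64(0.26), np.float64(0.03), 0], [0, np.float64(0.26), np.float64(0.06), 0], [0, np.float64(0.25), np.float64(0.08), 0]]
```

Request:
arm_command([
  [0,0,0,0],
  [0,0,0,0],
  [0,0,0,0],
  [0,0,0,0],
], fingers=-0.2)

```text
time: 47.78
eef_pos: [0.4575, 0.079, 0.207]
ee_rot: [3.141, -0.038, -0.001]
wrist_force: [0.4, -0.4, -1.0]
gripper_width: 0.392
grasp_force: 0.0
```

Run:
```python
from h import *
s=st(); c=cam('wrist','w13')
im=c['frame'].astype(int).sum(2)
for v in (150,200,250): print(v, np.where(im[v,200:400]<110)[0][[0,-1]]+200 if (im[v,200:400]<110).any() else None)
for z in (.2,.205): print(proj(c,(.50,.0876,z)),proj(c,(.46,.0876,z)))
```

```text
t 47.78 p [0.4575 0.079  0.207 ] r [ 3.141e+00 -3.800e-02 -1.000e-03] F [ 0.4 -0.4 -1. ] w 0.392 g 0.0 q [ 0.02  0.2   1.83 -0.    1.12  1.62]
150 [248 283]
200 [249 282]
250 [242 316]
[259.89864187 179.84417197] [263.01135659 262.57347738]
[259.28390664 181.92299641] [262.52622638 266.99694321]
```

Request:
arm_command([
  [0,-0.3,0,0],
  [0,0,0.27,0],
  [0,0,0,0],
  [0,0,0,0],
])

```text
time: 48.17
eef_pos: [0.4575, 0.0851, 0.2012]
ee_rot: [3.141, -0.038, -0.002]
wrist_force: [-0.7, -1.3, 0.5]
gripper_width: 0.397
grasp_force: 0.0
```

Request:
arm_command([
  [0,0,0,0],
  [0,0,0,0],
  [0,0,0,0],
  [0,0,0,0],
  [0,0,0,0],
], fingers=-1, force=40)

```text
time: 48.58
eef_pos: [0.4581, 0.085, 0.2019]
ee_rot: [3.141, -0.038, 0.0]
wrist_force: [0.3, -1.1, -0.1]
gripper_width: 0.174
grasp_force: 40.0
```

Run:
```python
from h import *
s=st(); arc(1.9,1.3,7); arc(1.3,.7,7)
```

```text
t 48.58 p [0.4581 0.085  0.2019] r [ 3.141 -0.038  0.   ] F [ 0.3 -1.1 -0.1] w 0.174 g 39.998164772987366 q [ 0.04  0.2   1.83 -0.    1.1   1.63]
[[0, np.float64(0.25), np.float64(-0.07), 0], [0, np.float64(0.25), np.float64(-0.05), 0], [0, np.float64(0.26), np.float64(-0.03), 0], [0, np.float64(0.26), np.float64(-0.01), 0], [0, np.float64(0.26), np.float64(0.01), 0], [0, np.float64(0.25), np.float64(0.04), 0], [0, np.float64(0.25), np.float64(0.06), 0]]
[[0, np.float64(0.24), np.float64(0.08), 0], [0, np.float64(0.24), np.float64(0.1), 0], [0, np.float64(0.23), np.float64(0.12), 0], [0, np.float64(0.22), np.float64(0.14), 0], [0, np.float64(0.2), np.float64(0.16), 0], [0, np.float64(0.19), np.float64(0.17), 0], [0, np.float64(0.17), np.float64(0.19), 0]]
```

Request:
arm_command([
  [0,0.25,-0.07,0],
  [0,0.25,-0.05,0],
  [0,0.26,-0.03,0],
  [0,0.26,-0.01,0],
  [0,0.26,0.01,0],
  [0,0.25,0.04,0],
  [0,0.25,0.06,0],
])

```text
time: 49.17
eef_pos: [0.4571, 0.0524, 0.2041]
ee_rot: [-3.135, 0.04, -0.001]
wrist_force: [-4.9, 10.9, 13.0]
gripper_width: 0.17
grasp_force: 40.0
```

Run:
```python
from h import *
s=st(); y,z=s['eef_pos'][1:]; q=np.arctan2(z-.1455,.065-y);print(np.hypot(.065-y,z-.1455),q)
```

```text
t 49.17 p [0.4571 0.0524 0.2041] r [-3.135e+00  4.000e-02 -1.000e-03] F [-4.9 10.9 13. ] w 0.17 g 40.00161409378052 q [-0.04  0.19  1.84  0.01  1.11  1.55]
0.0598976898154012 1.3585151078457098
```

Request:
arm_command([
  [0,0.24,0.03,0],
  [0,0.24,0.06,0],
  [0,0.23,0.1,0],
  [0,0.22,0.13,0],
  [0,0.2,0.16,0],
  [0,0.19,0.17,0],
  [0,0.17,0.19,0],
])

```text
time: 49.75
eef_pos: [0.456, 0.0221, 0.1866]
ee_rot: [-3.136, 0.04, 0.001]
wrist_force: [-2.7, 11.1, 7.5]
gripper_width: 0.168
grasp_force: 40.0
```

Run:
```python
from h import *
s=st(); y,z=s['eef_pos'][1:]; q=np.arctan2(z-.1455,.065-y);print(np.hypot(.065-y,z-.1455),q); arc(q,0,8)
```

```text
t 49.75 p [0.456  0.0221 0.1866] r [-3.136e+00  4.000e-02  1.000e-03] F [-2.7 11.1  7.5] w 0.168 g 39.99582231044769 q [-0.11  0.21  1.87  0.01  1.06  1.49]
0.05945271990931272 0.764164520611016
[[0, np.float64(0.19), np.float64(0.22), 0], [0, np.float64(0.17), np.float64(0.23), 0], [0, np.float64(0.14), np.float64(0.25), 0], [0, np.float64(0.12), np.float64(0.26), 0], [0, np.float64(0.09), np.float64(0.27), 0], [0, np.float64(0.07), np.float64(0.28), 0], [0, np.float64(0.04), np.float64(0.28), 0], [0, np.float64(0.01), np.float64(0.29), 0]]
```

Request:
arm_command([
  [0,0.16,0.22,0],
  [0,0.14,0.23,0],
  [0,0.12,0.25,0],
  [0,0.1,0.26,0],
  [0,0.08,0.27,0],
  [0,0.05,0.28,0],
  [0,0.02,0.28,0],
  [0,0,0.15,0],
])

```text
time: 50.42
eef_pos: [0.4555, 0.0058, 0.1477]
ee_rot: [3.141, -0.038, -0.002]
wrist_force: [-4.6, -4.1, 12.1]
gripper_width: 0.168
grasp_force: 40.0
```

Request:
arm_command([
  [0,0,0,0],
  [0,0,0,0],
  [0,0,0,0],
])

```text
time: 50.67
eef_pos: [0.4555, 0.0058, 0.1474]
ee_rot: [3.141, -0.038, -0.002]
wrist_force: [-4.1, -4.2, 3.2]
gripper_width: 0.174
grasp_force: 40.0
```

Run:
```python
from h import *
s=st(); c=cam('top','t14')
for n in ('t5','t14'): print(cv2.imread(f'pics/{n}.png')[194:203,222:282].astype(int).sum(2).mean(0).round().astype(int).tolist())
```

```text
t 50.67 p [0.4555 0.0058 0.1474] r [ 3.141e+00 -3.800e-02 -2.000e-03] F [-4.1 -4.2  3.2] w 0.174 g 40.00203788280487 q [-0.14  0.27  1.92 -0.    0.96  1.46]
[337, 354, 397, 366, 356, 358, 362, 366, 363, 364, 363, 364, 356, 354, 383, 396, 268, 207, 231, 288, 294, 292, 294, 298, 300, 297, 300, 298, 296, 295, 295, 298, 300, 298, 297, 295, 294, 292, 295, 296, 309, 425, 422, 252, 230, 234, 233, 236, 239, 240, 233, 235, 237, 243, 231, 233, 324, 338, 337, 334]
[360, 299, 262, 360, 326, 320, 324, 325, 323, 322, 394, 436, 318, 227, 225, 227, 227, 227, 224, 223, 226, 228, 252, 287, 289, 289, 288, 296, 294, 295, 295, 293, 291, 290, 289, 298, 350, 414, 319, 284, 286, 290, 288, 289, 285, 286, 293, 286, 288, 285, 292, 291, 291, 286, 281, 288, 374, 337, 333, 331]
```

Request:
arm_command([
  [0,0,0.15,0],
  [0,0,0.15,0],
  [0,0,0,0],
  [0,0,0,0],
])

```text
time: 51.05
eef_pos: [0.4554, 0.0054, 0.1415]
ee_rot: [3.14, -0.037, -0.002]
wrist_force: [-4.2, -6.4, 5.1]
gripper_width: 0.172
grasp_force: 40.0
```

```bash
cat >> h.py <<'E'
def lips():
    p=cam('top')['frame'][194:203,222:282].astype(int).sum(2).mean(0); p=p-np.median(p); o=[]
    for a,b in((6,22),(30,48)):
        w=np.clip(p[a:b]-p[a:b].max()*.5,0,None); i=np.argmax(w); j=slice(max(i-2,0),i+3); o.append(222.5+a+(np.arange(b-a)[j]*w[j]).sum()/w[j].sum())
    print('lips',o,'mid',np.mean(o))
E
python3 - <<'E'
from h import *
s=st(); lips()
E
```

```text
t 51.05 p [0.4554 0.0054 0.1415] r [ 3.14e+00 -3.70e-02 -2.00e-03] F [-4.2 -6.4  5.1] w 0.172 g 40.00716984272003 q [-0.14  0.28  1.92 -0.    0.94  1.46]
lips [np.float64(235.11526946107784), np.float64(261.5)] mid 248.30763473053892
```

Request:
arm_command([
  [0,0,0.12,0],
  [0,0,0,0],
  [0,0,0,0],
])

```text
time: 51.35
eef_pos: [0.4555, 0.0053, 0.1392]
ee_rot: [3.14, -0.037, -0.002]
wrist_force: [-4.0, -6.1, 6.5]
gripper_width: 0.169
grasp_force: 40.0
```

Run:
```python
from h import *
s=st(); lips()
```

```text
t 51.35 p [0.4555 0.0053 0.1392] r [ 3.14e+00 -3.70e-02 -2.00e-03] F [-4.  -6.1  6.5] w 0.169 g 40.007391571998596 q [-0.14  0.28  1.93 -0.    0.94  1.46]
lips [np.float64(235.99681818181818), np.float64(262.5)] mid 249.2484090909091
```

Request:
arm_command([
  [0,0,0.12,0],
  [0,0,0,0],
  [0,0,0,0],
])

```text
time: 51.65
eef_pos: [0.4555, 0.0054, 0.1368]
ee_rot: [3.14, -0.037, -0.002]
wrist_force: [-4.0, -6.9, 6.3]
gripper_width: 0.172
grasp_force: 40.0
```

Run:
```python
from h import *
s=st(); lips()
```

```text
t 51.65 p [0.4555 0.0054 0.1368] r [ 3.14e+00 -3.70e-02 -2.00e-03] F [-4.  -6.9  6.3] w 0.172 g 40.00745415687561 q [-0.14  0.28  1.93 -0.    0.93  1.46]
lips [np.float64(236.52057613168725), np.float64(263.4652996845426)] mid 249.99293790811492
```

Request:
arm_command([
  [0,0,0.12,0],
  [0,0,0,0],
  [0,0,0,0],
])

```text
time: 51.95
eef_pos: [0.4556, 0.0054, 0.1351]
ee_rot: [3.14, -0.037, -0.001]
wrist_force: [-6.9, -5.3, 14.0]
gripper_width: 0.171
grasp_force: 40.0
```

Run:
```python
from h import *
s=st(); lips()
```

```text
t 51.95 p [0.4556 0.0054 0.1351] r [ 3.14e+00 -3.70e-02 -1.00e-03] F [-6.9 -5.3 14. ] w 0.171 g 40.04299342632294 q [-0.14  0.29  1.93 -0.    0.93  1.46]
lips [np.float64(236.9584697826734), np.float64(263.988459831336)] mid 250.4734648070047
```

Request:
arm_command([
  [0,0,-0.2,0],
  [0,0,-0.15,0],
  [0,0,0,0],
  [0,0,0,0],
])

```text
time: 52.33
eef_pos: [0.4554, 0.0053, 0.1408]
ee_rot: [3.14, -0.037, -0.002]
wrist_force: [-2.9, -5.3, -1.8]
gripper_width: 0.17
grasp_force: 40.0
```

Run:
```python
from h import *
s=st(); lips()
```

```text
t 52.33 p [0.4554 0.0053 0.1408] r [ 3.14e+00 -3.70e-02 -2.00e-03] F [-2.9 -5.3 -1.8] w 0.17 g 40.013365745544434 q [-0.14  0.28  1.93 -0.    0.94  1.46]
lips [np.float64(235.17623873873873), np.float64(261.8035294117647)] mid 248.48988407525172
```

Request:
arm_command([
  [0,0,0.12,0],
  [0,0,0.04,0],
  [0,0,0,0],
  [0,0,0,0],
])

```text
time: 52.72
eef_pos: [0.4555, 0.0053, 0.1381]
ee_rot: [3.14, -0.037, -0.002]
wrist_force: [-3.8, -7.4, 5.4]
gripper_width: 0.176
grasp_force: 40.0
```

Run:
```python
from h import *
s=st(); lips()
```

```text
t 52.72 p [0.4555 0.0053 0.1381] r [ 3.14e+00 -3.70e-02 -2.00e-03] F [-3.8 -7.4  5.4] w 0.176 g 40.012664794921875 q [-0.14  0.28  1.93 -0.    0.93  1.46]
lips [np.float64(236.1194117647059), np.float64(262.8960905349794)] mid 249.50775114984265
```

Request:
arm_command([
  [0,0,0,0],
  [0,0,0,0],
  [0,0,0,0],
  [0,0,-0.5,0],
  [0,0,-1,0],
  [0,0,-1,0],
  [0,0,-1,0],
  [0,0,-1,0],
], fingers=0.1)

```text
time: 53.43
eef_pos: [0.4562, 0.0067, 0.2288]
ee_rot: [-3.141, 0.038, -0.0]
wrist_force: [0.1, 0.3, -0.5]
gripper_width: 0.551
grasp_force: 0.0
```

Request:
arm_command([
  [0,0,-1,0],
  [0,0,-1,0],
  [0,1,0,0],
  [0,1,0,0],
  [0,1,0,0],
  [0,1,0,0],
  [0,1,0,0],
  [0,1,0,0],
])

```text
time: 54.1
eef_pos: [0.4534, -0.1143, 0.2679]
ee_rot: [-3.141, 0.037, -0.001]
wrist_force: [-0.1, 0.5, -0.0]
gripper_width: 0.552
grasp_force: 0.0
```

Request:
arm_command([
  [0,1,0,0],
  [0,1,0,0],
  [0,1,0,0],
  [0,1,0,0],
  [0,1,0,0],
  [0,1,0,0],
  [0,1,0,0],
  [0,1,0,0],
])

```text
time: 54.77
eef_pos: [0.4496, -0.2744, 0.2678]
ee_rot: [-3.141, 0.038, -0.001]
wrist_force: [0.4, -0.8, -0.4]
gripper_width: 0.546
grasp_force: 0.0
```

Run:
```python
from h import *
st(); lips(); c=cam('top','t15'); s=cam('side','s15')
g=lambda n:cv2.imread(f'pics/{n}.png').astype(int)
def diff(a,b,x0,x1,y0,y1,th=90,mn=15):
    d=(abs(g(a)-g(b)).sum(2)>th).astype(np.uint8); k,l,q,ce=cv2.connectedComponentsWithStats(d)
    for i in range(1,k):
        if q[i,4]>mn and x0<ce[i][0]<x1 and y0<ce[i][1]<y1: print(a,b,q[i].tolist(),ce[i].round())
# barrel interior uniformity, row by row
print(g('t15')[176:214:3,238:264:2].sum(2)//3)
print('side tray'); print(g('s15')[252:292:2,232:290:3].sum(2)//3)
for n,p in dict(red1=(200,263),red2=(138,272)).items(): print(n,g('t15')[p[1],p[0]])
h=cv2.cvtColor(c['frame'],cv2.COLOR_RGB2HSV); print([onz(c,309,v,.066).round(3) for v in (200,)])
print('row front', g('t15')[200,296:320].sum(1)//3, g('t15')[200,212:226].sum(1)//3)
```

```text
t 54.77 p [ 0.4496 -0.2744  0.2678] r [-3.141e+00  3.800e-02 -1.000e-03] F [ 0.4 -0.8 -0.4] w 0.546 g 0.0 q [-0.68  0.22  1.62  0.    1.29  0.92]
lips [np.float64(236.09529147982062), np.float64(262.9066534260179)] mid 249.50097245291926
[[ 44  22  20  23  30  21  28  29  24  21  29  28  94]
 [ 46  26  24  26  27  24  27  24  26  16  26  20  95]
 [ 68  30  25  28  23  29  25  25  24  24  29  17  98]
 [ 72  73 101 100 100  98 101  99  99  99  97  98 137]
 [ 74  72  97  99 104  98 102  97 101  99  98  96 136]
 [ 73  71  97 101 100  98  98  99  99 100 102  98 139]
 [ 70  71  98 101  99  99  98 101 100 100 100  98 136]
 [ 72  75  95  99 103  98  98  97 100 101 100  97 148]
 [ 70  71  98  97 102 103 100 102  99  97 100  98 149]
 [ 70  70 103  98 102 100 101  99 103 102 100 101 148]
 [ 70  73  99 103 103 102 101 101 102 100 103  98 149]
 [ 66  73 101 100 102 101 103 105 102 100 100 100 147]
 [ 67  71 100 102 104 103 100  99 105 100  99 104 146]]
side tray
[[ 41  38  96  57  55  79 105 106 104 104 106 107 105 107 106 107 108 103
  107  88]
 [ 42  45  84  57  57 104 106 105 105 108 106 105 1
[... 1097 characters left out ...]
23 169 175 181 182 179 174  56
   56  69]
 [ 91  90  90  92  93  93  92  96 112 153 170 160 128 131 181 180 108  55
   67  61]
 [ 90  91  89  91  90  90  92  93  93  92  95 109 138 171 178 183  63  55
   85  63]
 [ 91  91  90  91  91  90  91  90  89  92  93  92  91  94 104 121  55  57
   79  91]
 [ 92  91  91  91  90  91  91  91  92  91  90  90  91  92  92  88  55  67
   64  92]
 [106 107 105  94  90  91  90  90  90  92  93  90  91  91  89  88  56  83
   61  60]]
red1 [30 33 32]
red2 [57 56 59]
[array([ 0.625, -0.093,  0.066])]
row front [111 115 114 118 113 115 113 112 113  99  90 184 185 126 107 153 159 164
 164 162 163 163 160 163] [162 164 161 164 164 164 178 153  78 109 135  76 108 119]
```

Run:
```python
from h import *
for n in ('s4','s15'):
    h=cv2.cvtColor(cv2.imread(f'pics/{n}.png'),cv2.COLOR_BGR2HSV)[140:200,335:405]; m=cv2.inRange(h,(5,120,40),(16,255,255)); print(n,m.sum()//255,[int(x) for x in cv2.boundingRect(m)])
a=cv2.imread('pics/t4.png').astype(int);b=cv2.imread('pics/t15.png').astype(int)
print(a[190,300:316].sum(1)//3,b[190,300:316].sum(1)//3); print(a[205,214:226].sum(1)//3,b[205,214:226].sum(1)//3)
s=cv2.imread('pics/s15.png'); print(abs(s.astype(int)-cv2.imread('pics/s4.png'))[150:190,350:395].sum(2).mean())
```

```text
s4 1640 [0, 6, 65, 54]
s15 1496 [3, 10, 62, 50]
[93 95 94 91 93 94 90 93 93 87 52 36 24 23 27 24] [116 112 114 115 113  93  94 184 184 138 159 160 164 161 158 158]
[200 199 200 204 206 145  80  90 135 132 140 183] [178 178 181 182 179 128  70  85 147 153 143 121]
44.47944444444445
```

```bash
python3 -c "
from h import *
print(robot.finish_job())"
```

```text
the job is handed in; nothing more can be done
None
```

The job is done and handed in at about 55 s: the block stands on the cork board, the tray is fully home, both wheel nuts (the only two there) went through the barrel into the tray, and the barrel is open side up; the last check showed no nut left in the visible part of the barrel, and both nuts in the tray.

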